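Fit the upper arms to the bar rack, pin them and load the bars

ROBOT

A 6-joint arm with a two-finger parallel gripper is mounted at the origin on a cart in front of the work surface, level with it; the furniture and walls round the work are solid. World frame = base frame: x ahead of the robot, y to its left, z up, the work surface at z = 0. Lengths are in m, angles in rad, forces in N, time in s.
With the tool pointing down it reaches from about 0.225 to 0.875 m from the base axis. Payload 3.4 kg.
Tool frame: the origin (TCP) lies midway between the tips of the shut fingers; the grasp point (between the pads) lies 19 mm behind it; z points along the fingers, y is the line along which they close (so a half turn about z gives the same grasp; the last joint's range is limited). The gripper opens to 85 mm and grips with 20 to 120 N. Pads are 22 mm wide; open, the fingers measure 114 mm over their backs; the gripper's body (76 mm by 85 mm) begins 54 mm behind the grasp point. The pads swing forward as they close: fully open they stand 13 mm farther back than shut.
Start: joints at [1.083, 0.276, 1.505, -0, 1.361, -0.121], TCP at [0.206, 0.537, 0.231] pointing down, gripper open.
Joint ranges: [-2.89, 2.89], [-0.75, 2.08], [0.22, 2.7], [-1.18, 4.32], [0.11, 2.71], [-2.7, 2.7]. Speed limits (rad/s): [2.57, 2.57, 3.14, 3.14, 3.14, 3.14].

INTERFACE

Orientations are given as a rotation vector (axis times angle).
In Python, from plant import get_state, cams, finish_job gives the robot as it stands. The module is installed in compiled form; this text tells all that it offers.
- The arm moves only by the tool step_arm, never from a script. Its argument "motion" is a list of rows, each a list of 4 numbers: the shift along the tool's x, y, z in units of 40 mm (1.0 is 40 mm), then the turn about the tool's z in rad. A call has 1 to 8 rows; each row is the pose to reach, as a shift and turn from the pose commanded when the call began, along the tool's axes at that moment; what a row does not reach only later rows make up. A row lasts 1/12 s, in which the tool goes at most 41.7 mm and 7.16 degrees, less where a joint would pass 70% of its speed; a pose out of reach is approached as far as the arm can. A call with a gripper value outside its range is refused whole. "gripper" is the finger opening in mm, from 0 to 85.4, set as the call begins (left out, the last holds). The fingers move at their own pace and stop on an object; the grip force is fixed at half the most. Time passes only in rows, so rows that repeat a pose let the fingers close. It gives the time, the measured TCP pose, the force, the opening and the grip force at its end, in the units of the state.
- get_state(): the state, without advancing time (a new reading comes with each control period).
- cams.camera(name): name is "scene" or "top" or "wrist"; returns a dict with "color" (384x512x3 uint8, blue, green, red), "mtx" (3x3 intrinsics, pixels), "rvec" (rotation vector, rad) and "tvec" (3), from world to camera coordinates, as OpenCV has them; the wrist camera has in their place "tool_from_camera" (4x4, takes a point from camera to tool coordinates, whose origin is the TCP and whose axes are the flange's). Camera axes: x right, y down, z forward; pixel columns grow to the right and rows downward; lengths in m; the calibration is good to about 2 mm. A picture is of the moment at which its call begins: read the wrist's pose just before it. There is no depth.
- finish_job(): hands the job in; it is judged then, once.
The state is a dict: "t": time; "joint_positions": joint angles; "dq": joint speeds; "tau": joint torques, N m; "position": TCP position; "eef_rot": TCP orientation; "wrist_force": force on the tool from outside, world axes, zero at the start; "wrist_torque": the same for the moment, N m; "grip_width": opening from 0.0 (shut) to 1.0 (fully open); "grip_force": force on a finger pad.
Only numpy, scipy, OpenCV 4.12 (cv2) and the standard library are available. Lean on these libraries where they do the work, as an engineer would, in place of code of your own. Each camera call takes 0.05 s, during which the arm holds its last target. There are 200 camera calls.

TASK

Fit out the upper level of the blue bar rack: hook one orange arm into the free slots of each upright and push it down until it sits fully home, then lock each arm with a red pin, pushed fully in through the arm's end plate and the upright. Only when both arms are pinned, lay all the loose bars side by side (not stacked) across the two arms behind their end stops, roughly centred and sticking out about equally at both sides; do not knock the jar or the glue bottle about.

Things in the scene. Friction and masses are not known exactly. Their poses are not given: they have to be found in the camera images.
- rack: blue steel bar rack bolted to the bench; origin on the bench midway between the uprights, in the plane of their front faces; x points away from its front, y to the left upright, z up. Two channel uprights, 46 mm wide, 42 deep, 241 tall, 150 mm apart (centres), on 32 mm high base arms reaching 185 mm forward that hold stored stock up to 50 mm above the bench (leave it)
- left_home (a point): on the front face of the left upright (y = +75 mm), on its centreline, 177 mm above the bench: where an arm's hook point is once the arm hangs home (underside 125 mm above the bench). Axes as the rack. The front wall is 4.5 mm thick, with two free slots 12 mm wide, 27 mm high; their lower edges are at this height and 38 mm lower. The end plate then touches the face
- right_home (a point): the same point and slots on the right upright (y = -75 mm). To hang an arm: hold it 14.5 mm above home (its lips then clear the slots by 2 mm above and below), move it straight along x until its end plate meets the face, then straight down 14.5 mm until the hooks' necks sit on the lower slot edges. Hung arms droop up to 0.03 rad
- left_lock (a point): centre of the 12 mm lock-pin hole in the front face of the left upright, 38 mm above left_home; x points into the upright along the hole, z up. The hole in the end plate of an arm hung home lies right in front of it (plate 5 mm thick). A guide sleeve of the same bore carries on to 34 mm behind the face, open at its end
- right_lock (a point): centre of the 12 mm lock-pin hole in the front face of the right upright, 38 mm above right_home; x points into the upright along the hole, z up. The hole in the end plate of an arm hung home lies right in front of it (plate 5 mm thick). A guide sleeve of the same bore carries on to 34 mm behind the face, open at its end
- deck (a point): on the rack midway between the uprights, in the plane of their front faces, at the height of the tops of the hung arms (161 mm above the bench); axes as the rack. Bars lie across the arms at negative x: pin grips stick out to x = -41 mm, 43 mm above the arms; the arms' end stops begin at x = -168 mm
- rackarm_a_grip (a point): loose orange cantilever arm (both alike, either upright), a 36 mm square tube upright on the bench. Point on the tube's axis, 18 mm above its underside, near the centre of mass: grip across the 36 mm. x along the tube to the hooked end, z up. Rear face of the end plate 85 mm along x, front end 90 mm back, its end stop 7 mm thick, 12 mm above the tube. 0.45 kg
- rackarm_a_hook (a point): hook point of that arm: rear face of the end plate (50 wide, 5 thick, 104 mm tall, 14 mm pin hole 38 mm above here), on the centreline, 52 mm above the underside, at the lower edge of the upper hook's neck; same axes. Two hooks, here and 38 mm lower, stick out 11 mm along x, 8 mm thick: neck 10 mm high, 6 mm long, then a lip reaching 12 mm below the neck
- rackarm_b_grip (a point): loose orange cantilever arm (both alike, either upright), a 36 mm square tube upright on the bench. Point on the tube's axis, 18 mm above its underside, near the centre of mass: grip across the 36 mm. x along the tube to the hooked end, z up. Rear face of the end plate 85 mm along x, front end 90 mm back, its end stop 7 mm thick, 12 mm above the tube. 0.45 kg
- rackarm_b_hook (a point): hook point of that arm: rear face of the end plate (50 wide, 5 thick, 104 mm tall, 14 mm pin hole 38 mm above here), on the centreline, 52 mm above the underside, at the lower edge of the upper hook's neck; same axes. Two hooks, here and 38 mm lower, stick out 11 mm along x, 8 mm thick: neck 10 mm high, 6 mm long, then a lip reaching 12 mm below the neck
- pin_a_grip (a point): centre of the flat red moulded grip of a lock pin lying on the bench (the two are alike): 36 mm long (x), 24 wide (y), 12 thick (z). x points along the shank to the tip; the 9 mm round steel shank starts 18 mm from here and its axis runs through this point. 60 g
- pin_a_tip (a point): tip of that pin's shank, 69 mm along x from the grip's centre, tapered over the last 7 mm. With the grip hard against an arm's end plate the tip is 42 to 46 mm behind the upright's front face
- pin_b_grip (a point): centre of the flat red moulded grip of a lock pin lying on the bench (the two are alike): 36 mm long (x), 24 wide (y), 12 thick (z). x points along the shank to the tip; the 9 mm round steel shank starts 18 mm from here and its axis runs through this point. 60 g
- pin_b_tip (a point): tip of that pin's shank, 69 mm along x from the grip's centre, tapered over the last 7 mm. With the grip hard against an arm's end plate the tip is 42 to 46 mm behind the upright's front face
- bar_aluminium_mid (a point): centre of a loose square aluminium stock bar (light grey), 20 x 20 x 230 mm, lying on the bench; x is its long axis, z up; 0.25 kg. One to three such bars (aluminium, brass, steel) are there
- bar_brass_mid (a point): centre of a loose square brass stock bar (yellow), 20 x 20 x 230 mm, lying on the bench; x is its long axis, z up; 0.25 kg. One to three such bars (aluminium, brass, steel) are there
- bar_steel_mid (a point): centre of a loose square steel stock bar (dark grey), 20 x 20 x 230 mm, lying on the bench; x is its long axis, z up; 0.25 kg. One to three such bars (aluminium, brass, steel) are there
- jar: brown jar with a black lid, 64 mm across and 96 mm tall, on the bench front right; a bystander. Origin at the centre of its underside, z up
- glue: white glue bottle, 55 mm across and 137 mm tall, standing at the back left; a bystander. Origin at the centre of its underside, z up

How it is judged:
By the outcome, as a careful person would: the job done as asked, in the order asked, and still so for the second after the job is handed in, with the robot touching nothing.
Of bar_aluminium, bar_brass, bar_steel only 1 to 3 are there at a start; the rules pass over those that are not, and their reading is None.
At some moment in a run one of rackarm_a, rackarm_b, bar_aluminium, bar_brass, bar_steel may be knocked a few centimetres aside while the robot is not near it.
It also fails if it takes over 210 s, if anything falls off the work surface, if the arm or the gripper's body presses on something with over 40 N, if the wrist force passes 120 N, or if a joint passes its speed limit or range.

## Working session

There is one attempt and no reset: what is moved stays moved. The work goes in short steps, Python scripts to look and compute and a tool call to move; the robot and the scene stay as the last step left them, time stands still between calls to the robot, and variables do not carry over. Pictures are saved under pics/ and viewed, at most 14 in all, crops included, and the job is handed in when it is done.

Besides the shell and the picture viewer there is one more tool, called by a JSON object that holds its "op" and its "data", one argument or row to a line. step_arm: Moves the arm, as the interface text tells. Its arguments: {"type":"object","properties":{"motion":{"type":"array","items":{"type":"array","items":{"type":"number"}}},"gripper":{"type":"number"}},"required":["motion"]}

```bash
mkdir -p pics
python3 - <<'E'
from plant import get_state,cams
import cv2,numpy as np
s=get_state();print(s)
for n in("scene","top"):
    c=cams.camera(n);cv2.imwrite(f"pics/{n}0.png",cv2.resize(c["color"],(800,600)));print(n,c["mtx"],c["rvec"],c["tvec"])
c=cams.camera("wrist");print(c["mtx"],c["tool_from_camera"])
E
```

```text
{'t': 0.0, 'joint_positions': array([ 1.08300485e+00,  2.76595218e-01,  1.50616792e+00, -1.37587630e-05,
        1.36069903e+00, -1.20999660e-01]), 'dq': array([ 2.92416720e-04,  1.44571489e-03, -1.04489789e-03, -4.11151226e-05,
       -1.59706869e-04,  5.17055445e-04]), 'tau': array([-4.02146525e-04, -4.16752017e+01, -2.45805538e+01,  1.11722516e-04,
        1.09579720e-02, -9.82318141e-06]), 'position': array([0.20595932, 0.53626248, 0.23042573]), 'eef_rot': array([-5.72826394e-01, -3.08836960e+00,  2.80745722e-03]), 'wrist_force': array([-0.35470014, -0.2240462 , -0.02010658]), 'wrist_torque': array([-0.04110629,  0.00567529,  0.02188139]), 'grip_force': 0.0, 'grip_width': 1.0012919749572164}
scene [[476.73007316   0.         262.45041035]
 [  0.         476.73007316 190.97670606]
 [  0.           0.           1.        ]] [ 2.2705507  -0.69621338  0.30129616] [-0.4045878   0.33672767  1.13484613]
top [[495.62063452   0.         261.40664588]
 [  0.         495.62063452 185.2620201 ]
 [  0.           0.           1.        ]] [ 2.1676329  -2.22120667  0.05895306] [0.05153583 0.52939404 1.73174862]
[[266.06629615   0.         253.48491403]
 [  0.         266.06629615 191.59000605]
 [  0.           0.           1.        ]] [[-6.42738045e-04 -9.58234877e-01 -2.85981657e-01  7.29213992e-02]
 [ 9.99999271e-01 -9.08115148e-04  7.95330839e-04 -2.92435033e-04]
 [-1.02181802e-03 -2.85980937e-01  9.58234762e-01 -1.42583919e-01]
 [ 0.00000000e+00  0.00000000e+00  0.00000000e+00  1.00000000e+00]]
```

View pics/scene0.png

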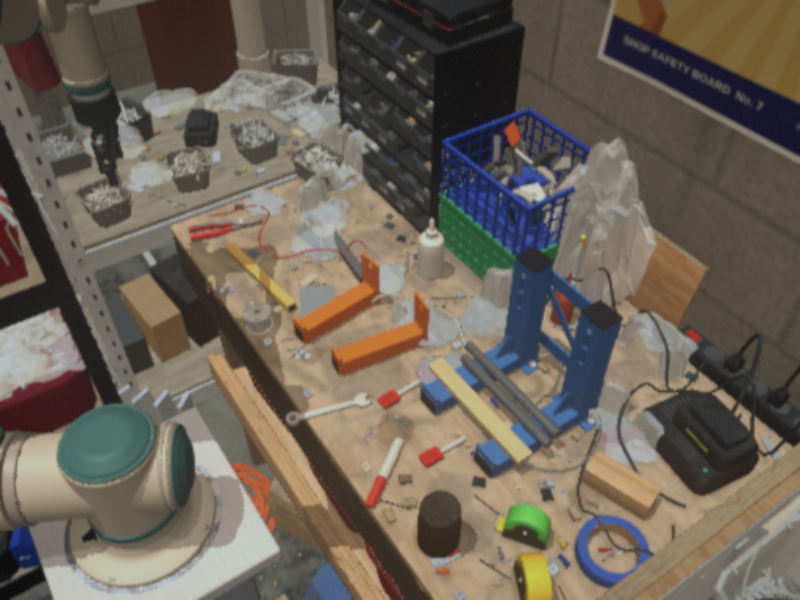

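View pics/top0.png

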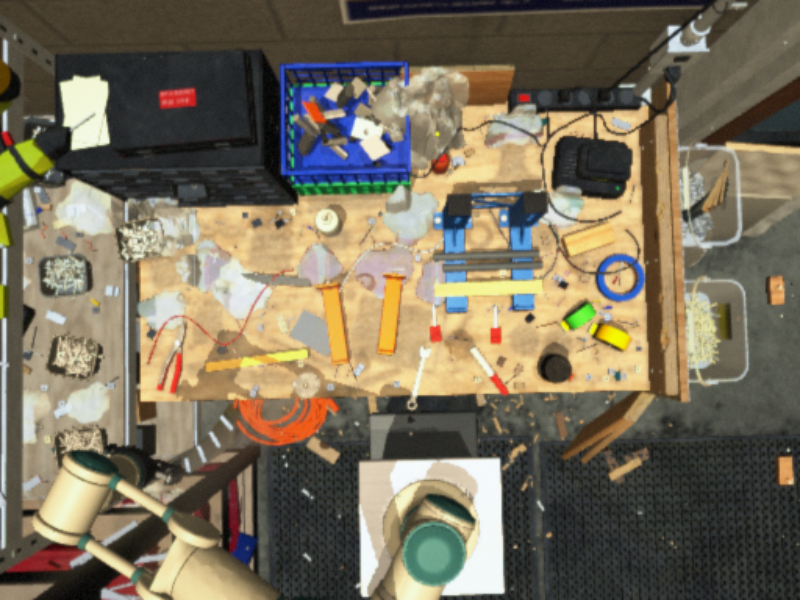

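The scene view shows two orange arms at (340,310) and (385,345), pins at (400,393) and (443,452), and a brass bar at (262,277). There is a dark bar-like thing at (347,255), and the rack is at right with its stored stock. Next I'll measure by colour.

```bash
cat > h.py <<'E'
import cv2,numpy as np
from scipy.spatial.transform import Rotation as R
from plant import get_state,cams
def shot(n):
    s=get_state();c=cams.camera(n);K=c["mtx"]
    if n=="wrist":
        T=c["tool_from_camera"];Rt=R.from_rotvec(s["eef_rot"]).as_matrix()
        Rw=Rt@T[:3,:3];o=Rt@T[:3,3]+s["position"]
    else:
        Rc=R.from_rotvec(np.ravel(c["rvec"])).as_matrix();Rw=Rc.T;o=-Rc.T@np.ravel(c["tvec"])
    return c["color"],K,Rw,o
def cast(sh,px,z):
    _,K,Rw,o=sh;px=np.atleast_2d(np.asarray(px,float))
    d=np.c_[px,np.ones(len(px))]@np.linalg.inv(K).T@Rw.T
    return o+d*((z-o[2])/d[:,2])[:,None]
def proj(sh,P):
    _,K,Rw,o=sh;q=(np.atleast_2d(P)-o)@Rw@K.T
    return q[:,:2]/q[:,2:]
def mask(img,name):
    h=cv2.cvtColor(img,cv2.COLOR_BGR2HSV);H,S,V=cv2.split(h)
    m={"orange":(H>=5)&(H<=16)&(S>190)&(V>90),"red":((H<5)|(H>174))&(S>170)&(V>80),
       "yellow":(H>=20)&(H<=30)&(S>110)&(V>100),"blue":(H>=100)&(H<=120)&(S>110)&(V>50)}[name]
    return m.astype(np.uint8)*255
def blobs(m,amin):
    cs,_=cv2.findContours(m,cv2.RETR_EXTERNAL,cv2.CHAIN_APPROX_NONE)
    return sorted([c for c in cs if cv2.contourArea(c)>amin],key=lambda c:-cv2.contourArea(c))
def delta(dx,dy,dz=0):
    "world shift -> tool units"
    Rt=R.from_rotvec(get_state()["eef_rot"]).as_matrix()
    return np.round(Rt.T@[dx,dy,dz]/.04,3)
E
python3 - <<'E'
from h import *
t=shot("top")
print("cam",t[3])
for n,a,z in(("orange",60,.036),("red",15,.006),("yellow",60,.02)):
    for c in blobs(mask(t[0],n),a)[:7]:
        r=cv2.minAreaRect(c);b=cast(t,cv2.boxPoints(r),z)
        print(n,np.round(r[0],1),np.round(r[1],1),np.round(cast(t,r[0],z)[0,:2],3),np.round(b[:,:2],3).tolist())
cv2.imwrite("pics/t1.png",cv2.resize(t[0][110:260,80:360],None,fx=2.85,fy=2.85,interpolation=cv2.INTER_CUBIC))
E
```

```text
cam [0.43746284 0.04041893 1.75751525]
orange [184.7 269.6] [28.6 63. ] [0.245 0.31 ] [[0.294, 0.419], [0.293, 0.202], [0.196, 0.201], [0.196, 0.418]]
orange [201.4  72.1] [17.   6.3] [0.933 0.24 ] [[0.954, 0.265], [0.965, 0.246], [0.913, 0.216], [0.902, 0.235]]
red [ 27.  358.3] [13.3 46.9] [-0.051  0.868] [[-0.033, 0.951], [-0.024, 0.788], [-0.069, 0.785], [-0.078, 0.947]]
red [113.1  63.1] [10.9 22.5] [0.983 0.56 ] [[1.001, 0.601], [1.004, 0.52], [0.964, 0.518], [0.961, 0.599]]
red [149.5 330.5] [43.  5.] [0.034 0.441] [[0.108, 0.449], [0.108, 0.431], [-0.04, 0.433], [-0.04, 0.45]]
red [112.8 238.2] [ 3.8 24.5] [0.357 0.566] [[0.316, 0.581], [0.4, 0.564], [0.398, 0.551], [0.314, 0.568]]
red [319.5 246.4] [14.4  3.6] [ 0.311 -0.16 ] [[0.328, -0.141], [0.335, -0.151], [0.294, -0.18], [0.287, -0.17]]
red [316.5 214. ] [8. 5.] [ 0.425 -0.153] [[0.439, -0.145], [0.439, -0.162], [0.41, -0.162], [0.411, -0.144]]
red [278.5 213. ] [8. 5.] [ 0.431 -0.019] [[0.446, -0.011], [0.445, -0.029], [0.417, -0.028], [0.418, -0.01]]
yellow [249.2 201. ] [ 8.7 44.4] [0.476 0.083] [[0.401, 0.108], [0.555, 0.088], [0.551, 0.057], [0.397, 0.078]]
yellow [213.9 207.1] [43.8  8.6] [0.457 0.207] [[0.532, 0.231], [0.536, 0.201], [0.383, 0.182], [0.38, 0.212]]
yellow [377.8 152.5] [11.9 31.6] [ 0.636 -0.374] [[0.639, -0.315], [0.673, -0.421], [0.633, -0.434], [0.599, -0.327]]
yellow [390.6 212.6] [27.9 13.5] [ 0.423 -0.411] [[0.424, -0.357], [0.466, -0.379], [0.423, -0.465], [0.381, -0.444]]
yellow [174.9 228.6] [ 7.5 45. ] [0.386 0.344] [[0.389, 0.424], [0.409, 0.268], [0.383, 0.265], [0.363, 0.42]]
```

View pics/t1.png

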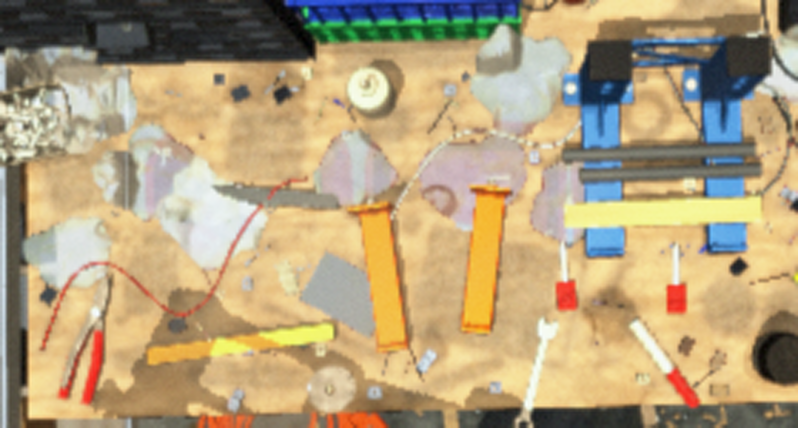

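{"op": "step_arm", "data": {
  "motion": [
    [-4.5,-5,-2.5,-0.366],
    [-4.5,-5,-2.5,-0.366],
    [-4.5,-5,-2.5,-0.366],
    [-4.5,-5,-2.5,-0.366],
    [-4.5,-5,-2.5,-0.366],
    [-4.5,-5,-2.5,-0.366],
    [-4.5,-5,-2.5,-0.366],
    [-4.5,-5,-2.5,-0.366]
  ]
}}

```text
t: 0.87
position: [0.3052, 0.281, 0.3341]
eef_rot: [0.011, 3.135, -0.002]
wrist_force: [-0.1, -0.1, -0.6]
grip_width: 0.998
grip_force: 0.0
```

Run:
```python
from h import *
s=get_state();print(s["t"],s["position"],s["eef_rot"])
w=shot("wrist");cv2.imwrite("pics/w1.png",w[0]);cv2.imwrite("pics/w1v.png",cv2.resize(w[0],(800,600)))
```

```text
0.8667 [0.30516014 0.28102769 0.33405787] [ 1.14048566e-02  3.13530776e+00 -1.52719926e-03]
```

View pics/w1v.png

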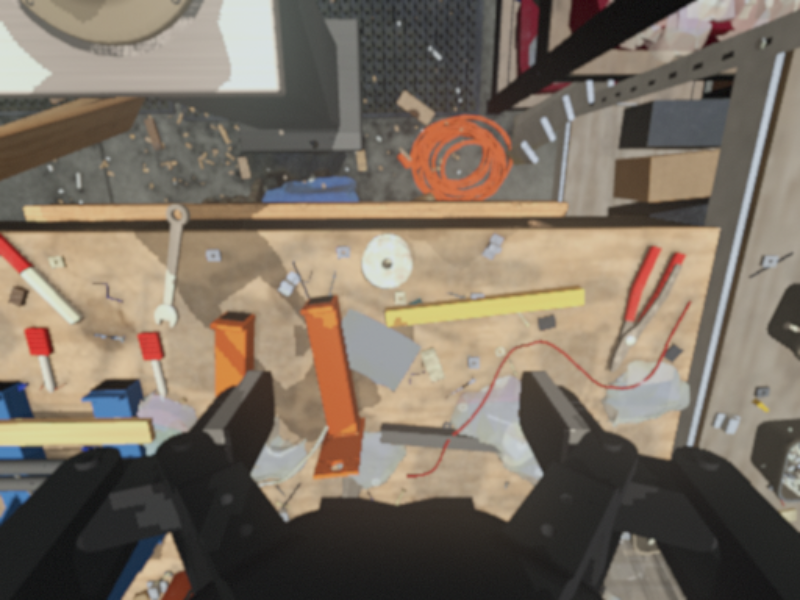

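Only a brass bar is clearly loose. The thing at (440,437) is thin and needs a better view, so I'll move beyond it.

{"op": "step_arm", "data": {
  "motion": [
    [-4.5,0,-0.5,0],
    [-4.5,0,-0.5,0],
    [-4.5,0,-0.5,0],
    [-4.5,0,-0.5,0],
    [-4.5,0,-0.5,0],
    [-4.5,0,-0.5,0],
    [-4.5,0,-0.5,0]
  ]
}}

```text
t: 1.5
position: [0.4822, 0.2864, 0.3496]
eef_rot: [-0.0, -3.138, 0.001]
wrist_force: [-0.1, 1.1, 0.1]
grip_width: 1.002
grip_force: 0.0
```

Run:
```python
from h import *
s=get_state();print(s["t"],s["position"],s["eef_rot"],s["joint_positions"])
w=shot("wrist");cv2.imwrite("pics/w2.png",w[0])
cv2.imwrite("pics/w2v.png",cv2.resize(w[0],(800,600)))
for n,a,z in(("orange",60,.036),("yellow",60,.02),("red",15,.006)):
    for c in blobs(mask(w[0],n),a)[:4]:
        r=cv2.minAreaRect(c);b=cast(w,cv2.boxPoints(r),z)
        print(n,np.round(r[0],1),np.round(r[1],1),np.round(cast(w,r[0],z)[0,:2],3),np.round(b[:,:2],3).tolist())
```

```text
1.5 [0.4822304  0.28641535 0.34958476] [-4.84942482e-04 -3.13789781e+00  6.17855651e-04] [ 4.11166384e-01  2.14591626e-01  1.30312745e+00  1.11806969e-03
  1.62741757e+00 -1.15925956e+00]
yellow [324.1  94.7] [12.2 22.2] [0.38  0.405] [[0.373, 0.384], [0.368, 0.42], [0.387, 0.425], [0.393, 0.389]]
yellow [263.  102.5] [11. 14.] [0.393 0.303] [[0.384, 0.291], [0.384, 0.314], [0.401, 0.315], [0.401, 0.291]]
red [417.4  78.8] [ 6.7 57.6] [0.354 0.565] [[0.396, 0.548], [0.311, 0.569], [0.315, 0.58], [0.4, 0.56]]
red [ 80.4 126. ] [20.6 12.9] [ 0.431 -0.021] [[0.417, -0.034], [0.412, -0.011], [0.446, -0.008], [0.452, -0.031]]
red [  6. 122.] [18. 12.] [ 0.424 -0.151] [[0.409, -0.158], [0.409, -0.137], [0.44, -0.144], [0.44, -0.166]]
red [432.9  77.5] [ 5.6 48. ] [0.352 0.59 ] [[0.382, 0.57], [0.319, 0.601], [0.323, 0.61], [0.387, 0.579]]
```

View pics/w2v.png

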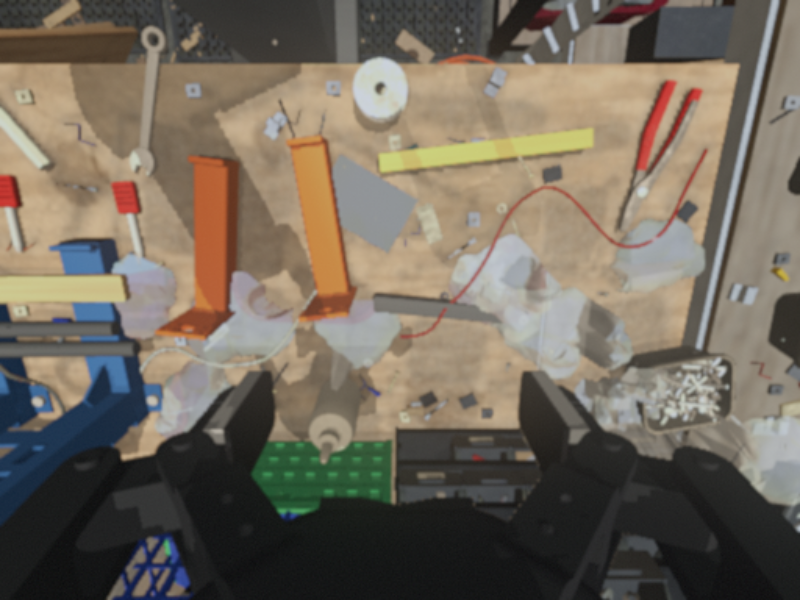

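Run:
```python
from h import *
w=cv2.imread("pics/w2.png");s=shot("scene")[0]
a=cv2.resize(w[170:230,220:360],(800,343),interpolation=cv2.INTER_CUBIC)
b=cv2.resize(s[130:200,140:300],(571,250),interpolation=cv2.INTER_CUBIC)
o=np.zeros((600,800,3),np.uint8);o[:343]=a;o[345:595,:571]=b
cv2.imwrite("pics/z1.png",o)
```

```text
(no output)
```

View pics/z1.png

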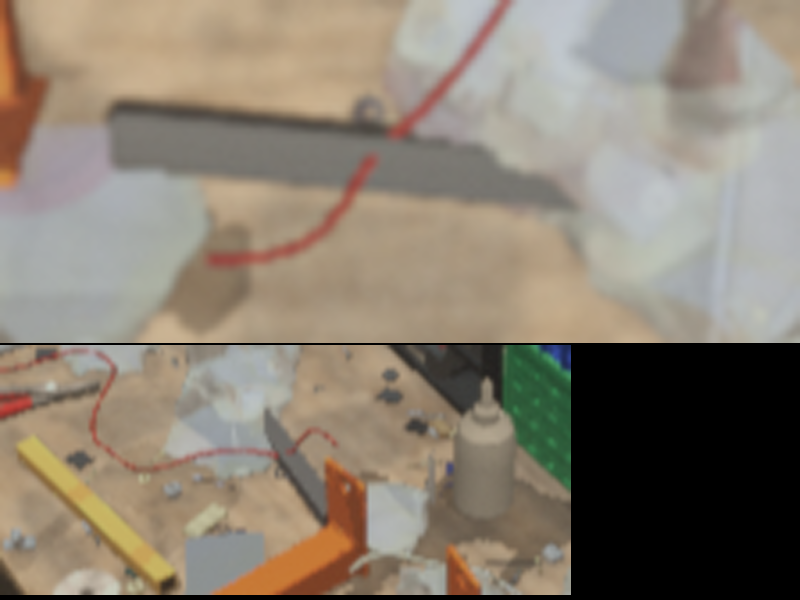

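The dark thing is a 20 mm wide steel bar partly hidden under film, with its right end at (110,135) in the upper crop. So there are two loose bars, brass and steel. Next comes a coarse location of the rack, arms and bars.

Run:
```python
from h import *
t=shot("top");sc=shot("scene")
o,k=np.array([80,110]),2.85
P=lambda q,z:np.round(cast(t,np.array(q)/k+o,z)[:,:2],3).tolist()
print("caps",P([(587,78),(630,80),(728,75),(770,76),(587,42),(630,42),(728,38)],.241))
print("arms front",P([(585,254),(625,252),(709,250),(747,249)],.032))
print("arm a stop,plate",P([(393,346),(368,206)],.040),"b",P([(476,329),(488,187)],.04))
print("pins",P([(566,295),(563,245),(676,297),(675,247)],.006))
print("brass",P([(148,355),(334,330)],.02), "steel",P([(340,198),(216,190)],.02))
print("jar",P([(785,350)],.096),"glue",P([(370,90)],.12))
import pickle
w=cv2.imread("pics/w2.png")
```

```text
caps [[0.664, -0.04], [0.661, -0.087], [0.664, -0.193], [0.662, -0.238], [0.703, -0.041], [0.702, -0.088], [0.704, -0.194]]
arms front [[0.479, -0.043], [0.48, -0.092], [0.48, -0.195], [0.48, -0.241]]
arm a stop,plate [[0.373, 0.193], [0.544, 0.22]] b [[0.391, 0.092], [0.564, 0.073]]
pins [[0.43, -0.02], [0.492, -0.018], [0.424, -0.156], [0.486, -0.156]]
brass [[0.369, 0.495], [0.394, 0.266]] steel [[0.556, 0.256], [0.569, 0.409]]
jar [[0.359, -0.271]] glue [[0.674, 0.207]]
```

{"op": "step_arm", "data": {
  "motion": [
    [-0.5,-1,0,0],
    [-1,-2,0,0],
    [-1.5,-3,0,0],
    [-2,-4,0,0],
    [-2.5,-5,0,0],
    [-3,-6,0,0],
    [-3.5,-7,0,0],
    [-4,-8,0,0]
  ]
}}

```text
t: 2.37
position: [0.6309, -0.0137, 0.3522]
eef_rot: [-0.0, 3.14, 0.001]
wrist_force: [0.5, 0.6, 0.1]
grip_width: 1.0
grip_force: 0.0
```

{"op": "step_arm", "data": {
  "motion": [
    [-1,-1,0,0],
    [-2,-2,0,0],
    [-2.7,-2.7,0,0],
    [-2.7,-2.7,0,0],
    [-2.7,-2.7,0,0],
    [-2.7,-2.7,0,0],
    [-2.7,-2.7,0,0],
    [-2.7,-2.7,0,0]
  ]
}}

```text
t: 3.03
position: [0.7383, -0.1191, 0.3526]
eef_rot: [-0.001, 3.141, 0.001]
wrist_force: [1.0, 0.1, 0.5]
grip_width: 1.002
grip_force: 0.0
```

Run:
```python
from h import *
s=get_state();print(s["t"],s["position"],s["eef_rot"])
w=shot("wrist");cv2.imwrite("pics/w3.png",cv2.resize(w[0],(800,600),interpolation=cv2.INTER_CUBIC));np.savez("w3",*w)
```

```text
3.0333 [ 0.7382573  -0.11914153  0.3526132 ] [-1.42346476e-03  3.14085004e+00  6.56775890e-04]
```

{"op": "step_arm", "data": {
  "motion": [
    [0.5,0,0,0.12],
    [1,0,0,0.24],
    [1.5,0,0,0.36],
    [2,0,0,0.48],
    [2.5,0,0,0.6],
    [3,0,0,0.72],
    [3.5,0,0,0.84],
    [4,0,0,0.96]
  ]
}}

```text
t: 3.75
position: [0.5772, -0.1193, 0.3524]
eef_rot: [1.457, 2.782, 0.001]
wrist_force: [-0.0, -0.2, 0.1]
grip_width: 1.001
grip_force: 0.0
```

{"op": "step_arm", "data": {
  "motion": [
    [0,0,0,0.12],
    [0,0,0,0.24],
    [0,0,0,0.36],
    [0,0,0,0.48],
    [0,0,0,0.6],
    [0,0,0,0.72],
    [0,0,0,0.84],
    [0,0,0,0.96]
  ]
}}

```text
t: 4.42
position: [0.5783, -0.1194, 0.3525]
eef_rot: [2.577, 1.795, 0.002]
wrist_force: [0.5, 0.1, 0.6]
grip_width: 1.0
grip_force: 0.0
```

{"op": "step_arm", "data": {
  "motion": [
    [0,0,0,0.12],
    [0,0,0,0.24],
    [0,0,0,0.36],
    [0,0,0,0.48],
    [0,0,0,0.6],
    [0,0,0,0.72],
    [0,0,0,0.84],
    [0,0,0,0.96]
  ]
}}

```text
t: 5.08
position: [0.5783, -0.1194, 0.3524]
eef_rot: [3.115, 0.402, 0.002]
wrist_force: [-0.2, -0.2, -0.0]
grip_width: 1.002
grip_force: 0.0
```

{"op": "step_arm", "data": {
  "motion": [
    [0,0,0,0.12],
    [0,0,0,0.24],
    [0,0,0,0.2616],
    [0,0,0,0.2616],
    [0,0,0,0.2616]
  ]
}}

```text
t: 5.5
position: [0.5788, -0.1201, 0.3519]
eef_rot: [3.141, 0.004, 0.001]
wrist_force: [0.7, 0.5, -0.6]
grip_width: 0.999
grip_force: 0.0
```

Run:
```python
from h import *
s=get_state();print(s["t"],s["position"],s["eef_rot"],s["joint_positions"][5])
w=shot("wrist");cv2.imwrite("pics/w4.png",cv2.resize(w[0],(800,600),interpolation=cv2.INTER_CUBIC));np.savez("w4",*w)
```

```text
5.5 [ 0.57881313 -0.12012187  0.35194066] [3.14144029e+00 3.74558985e-03 1.45700839e-03] 1.2460310903113345
```

View pics/w3.png

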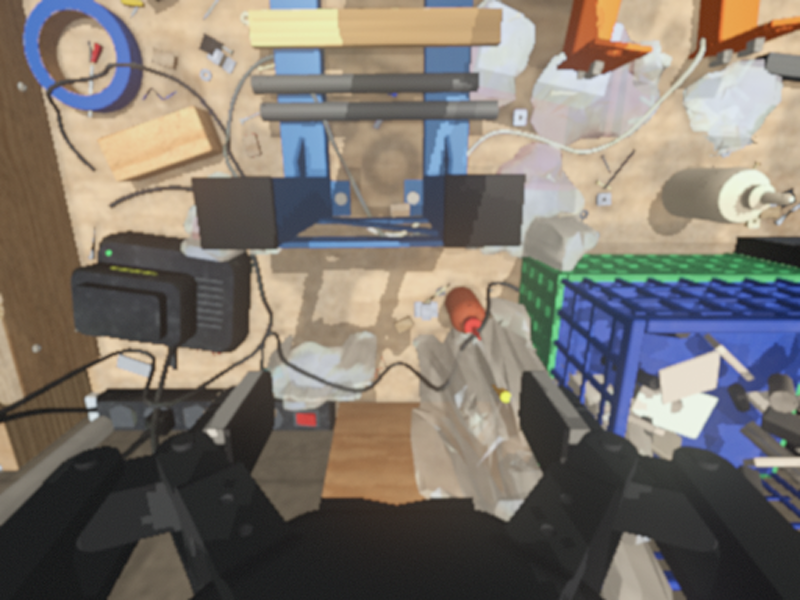

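View pics/w4.png

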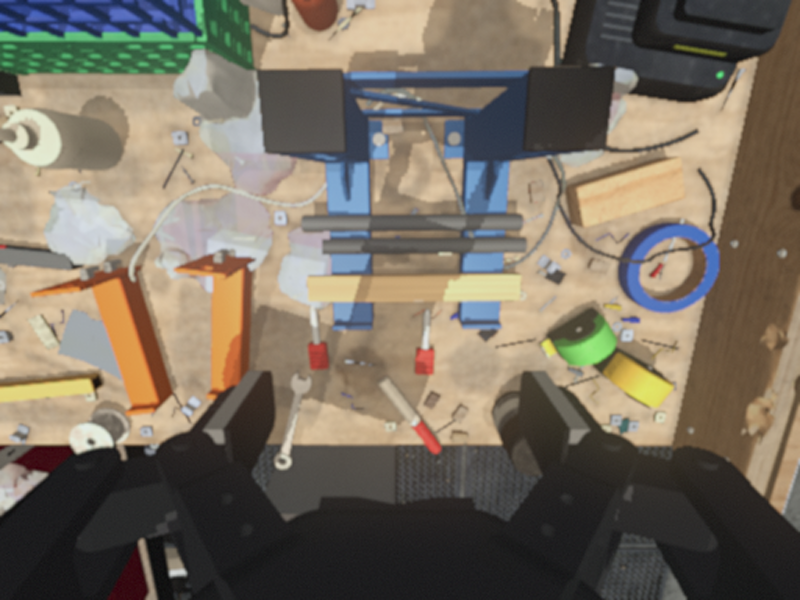

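Picture w3 shows both dark upright tops, around (235,212) and (484,210). In w4 they are around (302,110) and (569,109).

Run:
```python
from h import *
out={}
for f,rois in(("w3",{"R":(193,276,176,248),"L":(443,525,174,247)}),("w4",{"L":(260,345,68,152),"R":(526,612,66,152)})):
    z=np.load(f+".npz");w=[z[k] for k in z];g=w[0].astype(float);g=cv2.GaussianBlur(g,(3,3),0)
    for n,(x0,x1,y0,y1) in rois.items():
        x0,x1,y0,y1=[v*.64 for v in(x0,x1,y0,y1)];cx,cy=(x0+x1)/2,(y0+y1)/2
        def edge(fixed,near,horiz):
            d=[]
            rng=np.arange(int(near)-6,int(near)+7)
            for i in fixed:
                line=g[i,rng] if horiz else g[rng,i]
                e=np.abs(np.diff(line,axis=0)).sum(1);j=np.argmax(e);j=min(max(j,1),len(e)-2)
                a,b,c=e[j-1:j+2];d.append(rng[j]+.5+.5*(a-c)/(a-2*b+c-1e-9))
            return np.array(d)
        ys=np.arange(int(y0)+10,int(y1)-10,2);xs=np.arange(int(x0)+10,int(x1)-10,2)
        pts={"l":np.c_[edge(ys,x0,True),ys],"r":np.c_[edge(ys,x1,True),ys],"t":np.c_[xs,edge(xs,y0,False)],"b":np.c_[xs,edge(xs,y1,False)]}
        print(f,n)
        r={}
        for k,p in pts.items():
            q=cast(w,p,.241)[:,:2];m=np.median(q,0);ax=1 if k in"lr" else 0
            sl=np.polyfit(q[:,1-ax],q[:,ax],1)[0]
            r[k]=m[ax];print(k,np.round(m[ax],4),"slope",round(sl,3),"sd",np.round(q[:,ax].std(),4))
        print(" y mid",round((r["l"]+r["r"])/2,4),"w",round(abs(r["l"]-r["r"]),4)," x",round(min(r["t"],r["b"]),4),"depth",round(abs(r["t"]-r["b"]),4))
```

```text
w3 R
l -0.2394 slope 0.024 sd 0.0002
r -0.1934 slope 0.065 sd 0.0009
t 0.666 slope -0.051 sd 0.0009
b 0.7087 slope 0.053 sd 0.0013
 y mid -0.2164 w 0.046  x 0.666 depth 0.0428
w3 L
l -0.0911 slope -0.036 sd 0.001
r -0.0436 slope 0.003 sd 0.0002
t 0.6643 slope -0.009 sd 0.0001
b 0.7072 slope -0.054 sd 0.0006
 y mid -0.0673 w 0.0475  x 0.6643 depth 0.0428
w4 L
l -0.0436 slope -0.003 sd 0.0002
r -0.0895 slope 0.011 sd 0.0001
t 0.7073 slope -0.016 sd 0.0002
b 0.6619 slope 0.061 sd 0.0013
 y mid -0.0665 w 0.0459  x 0.6619 depth 0.0454
w4 R
l -0.1917 slope 0.014 sd 0.0002
r -0.2395 slope 0.005 sd 0.0001
t 0.7089 slope -0.003 sd 0.0015
b 0.6642 slope -0.116 sd 0.0011
 y mid -0.2156 w 0.0477  x 0.6642 depth 0.0446
```

Rack: face at x about 0.665, uprights at y = -0.0665 and -0.2165, yaw about +0.01. I'll turn back and go over arm b.

{"op": "step_arm", "data": {
  "motion": [
    [-0.3,-0.6,0,-0.12],
    [-0.6,-1.2,0,-0.24],
    [-0.9,-1.8,0,-0.36],
    [-1.2,-2.4,0,-0.48],
    [-1.5,-3,0,-0.6],
    [-1.8,-3.6,0,-0.72],
    [-2.1,-4.3,0,-0.84],
    [-2.5,-5,0,-0.96]
  ]
}}

```text
t: 6.22
position: [0.4791, 0.0803, 0.3513]
eef_rot: [2.782, 1.459, 0.001]
wrist_force: [-0.3, 1.1, 0.2]
grip_width: 1.001
grip_force: 0.0
```

{"op": "step_arm", "data": {
  "motion": [
    [0,0,0,-0.12],
    [0,0,0,-0.24],
    [0,0,0,-0.36],
    [0,0,0,-0.48],
    [0,0,0,-0.6],
    [0,0,0,-0.72],
    [0,0,0,-0.84],
    [0,0,0,-0.96]
  ]
}}

```text
t: 6.88
position: [0.4792, 0.0794, 0.3514]
eef_rot: [1.793, 2.58, 0.0]
wrist_force: [-0.5, -0.4, 0.5]
grip_width: 1.001
grip_force: 0.0
```

{"op": "step_arm", "data": {
  "motion": [
    [0,0,0,-0.12],
    [0,0,0,-0.24],
    [0,0,0,-0.36],
    [0,0,0,-0.48],
    [0,0,0,-0.6],
    [0,0,0,-0.72],
    [0,0,0,-0.84],
    [0,0,0,-0.96]
  ]
}}

```text
t: 7.55
position: [0.4792, 0.0793, 0.3514]
eef_rot: [0.399, 3.116, 0.0]
wrist_force: [-0.1, -0.1, 0.5]
grip_width: 1.002
grip_force: 0.0
```

```bash
cat >> h.py <<'E'
def arms(t):
    "top view: (grip xy, yaw) of loose arms, from the tube's outline at its top"
    r=[]
    h=cv2.cvtColor(t[0],cv2.COLOR_BGR2HSV);m=((h[...,0]>=4)&(h[...,0]<=20)&(h[...,1]>185)&(h[...,2]>70)).astype(np.uint8)*255
    for c in blobs(m,300):
        x,y,w,hh=cv2.boundingRect(c)
        if y+hh>260 or hh<30 : continue
        k=np.zeros_like(m);cv2.drawContours(k,[c],-1,255,-1)
        pts=[]
        for v in range(y+int(.25*hh),y+int(.85*hh)):
            u=np.flatnonzero(k[v]);pts.append((u.min()/2+u.max()/2,v,len(u)))
        pts=np.array(pts);q=cast(t,pts[:,:2],.036)
        s=np.polyfit(q[:,0],q[:,1],1);yaw=np.arctan(s[0])
        xf=cast(t,[(x+w/2,y+hh-.5)],.048)[0,0]
        gx=xf+.09*np.cos(yaw);r.append((gx,np.polyval(s,gx),yaw,np.median(pts[:,2])))
    return r
E
python3 - <<'E'
from h import *
s=get_state();print(s["t"],s["position"],s["eef_rot"])
print(np.round(arms(shot("top")),4))
w=shot("wrist");h=cv2.cvtColor(w[0],cv2.COLOR_BGR2HSV)
m=((h[...,0]>=4)&(h[...,0]<=20)&(h[...,1]>185)&(h[...,2]>70)).astype(np.uint8)*255
for c in blobs(m,300):
    r=cv2.minAreaRect(c);print(np.round(r[0]),np.round(r[1]),np.round(cast(w,cv2.boxPoints(r),.036)[:,:2],3).tolist())
cv2.imwrite("pics/w5.png",w[0])
E
```

```text
7.55 [0.47923431 0.07932605 0.35142086] [3.99013799e-01 3.11591692e+00 2.78435504e-04]
[]
```

```bash
sed -i 's/>185)&(h\[...,2\]>70)/>150)\&(h[...,2]>70)/' h.py
python3 - <<'E'
from h import *
w=cv2.imread("pics/w2.png");h=cv2.cvtColor(w,cv2.COLOR_BGR2HSV);print(h[145,136],h[145,207],h[95,300])
t=shot("top");print(np.round(arms(t),4));h=cv2.cvtColor(t[0],cv2.COLOR_BGR2HSV);print(h[205,248],h[205,214],h[190,260])
cv2.imwrite("pics/v6.png",np.vstack([cv2.resize(t[0][110:260,80:360],(700,375)),cv2.resize(cv2.imread("pics/w5.png"),(300,225))[:,:].repeat(1,0) if 0 else cv2.copyMakeBorder(cv2.resize(cv2.imread("pics/w5.png"),(300,225)),0,0,0,400,0)]))
E
```

```text
[ 10 182 184] [ 16 162 200] [ 31 104 205]
[[ 4.293e-01 -5.068e-01  5.000e-03  7.000e+00]]
[ 23  77 235] [ 29  63 141] [ 20  95 207]
```

View pics/v6.png

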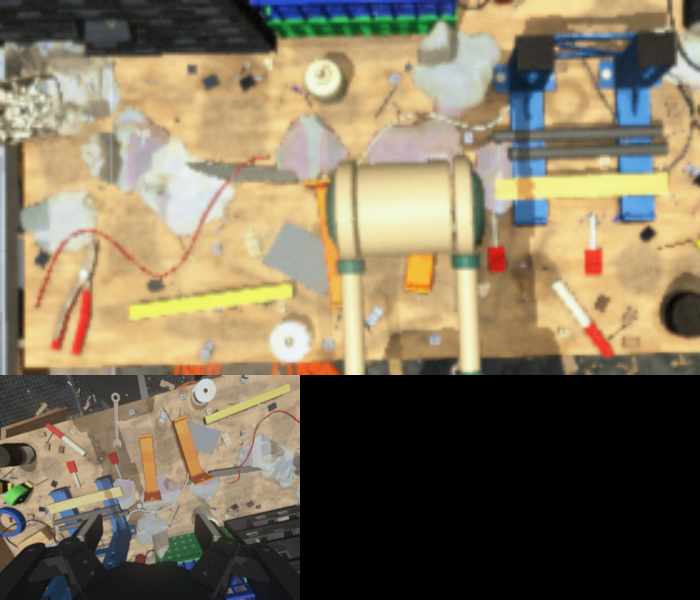

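```bash
cat >> h.py <<'E'
def warms(w):
    h=cv2.cvtColor(w[0],cv2.COLOR_BGR2HSV);H,S,V=cv2.split(h)
    m=((H>=4)&(H<=19)&(S>140)&(V>70)).astype(np.uint8)*255
    for c in blobs(m,500):
        k=np.zeros_like(m);cv2.drawContours(k,[c],-1,255,-1);v,u=np.nonzero(k)
        q=cast(w,np.c_[u,v],.036)[:,:2]
        if np.abs(q[:,0]-.47).max()>.25 or abs(q[:,1].mean())>.6: continue
        x0=q[:,0].min();b=[]
        for a in np.arange(x0+.03,x0+.14,.005):
            z=q[np.abs(q[:,0]-a)<.003];b.append((a,(z[:,1].min()+z[:,1].max())/2,np.ptp(z[:,1])))
        b=np.array(b);s=np.polyfit(b[:,0],b[:,1],1)
        kk=np.c_[u,v][np.argsort(q[:,0])[:20]];xf=cast(w,kk,.048)[:,0].min()
        yaw=np.arctan(s[0]);gx=xf+.09*np.cos(yaw)
        print("arm grip",round(gx,4),round(np.polyval(s,gx),4),"yaw",round(yaw,4),"w",np.round(np.median(b[:,2]),4),"x",round(q[:,0].min(),3),round(q[:,0].max(),3))
E
python3 - <<'E'
from h import *
w=shot("wrist");warms(w)
E
```

```text
arm grip 0.4599 0.2007 yaw 0.127 w 0.0377 x 0.37 0.568
arm grip 0.4786 0.0805 yaw -0.1385 w 0.0342 x 0.389 0.591
```

{"op": "step_arm", "data": {
  "motion": [
    [0,0,1,-0.12],
    [0,0,2,-0.13],
    [0,0,3,-0.13],
    [0,0,4,-0.13],
    [0,0,5,-0.13],
    [0,0,6,-0.13],
    [0,0,6.8,-0.13],
    [0,0,6.8,-0.13]
  ]
}}

```text
t: 8.42
position: [0.4742, 0.0791, 0.0739]
eef_rot: [-0.21, -3.122, 0.002]
wrist_force: [-0.5, 0.5, -0.1]
grip_width: 1.001
grip_force: 0.0
```

{"op": "step_arm", "data": {
  "motion": [
    [0,0,0.5,0],
    [0,0,1,0],
    [0,0,1.4,0],
    [0,0,1.7,0],
    [0,0,1.9,0],
    [0,0,1.95,0],
    [0,0,1.95,0]
  ]
}}

```text
t: 9.0
position: [0.4802, 0.0793, 0.002]
eef_rot: [0.209, 3.134, 0.0]
wrist_force: [-0.0, -0.5, 0.5]
grip_width: 1.001
grip_force: 0.0
```

{"op": "step_arm", "data": {
  "motion": [
    [0,0,0,0],
    [0,0,0,0],
    [0,0,0,0],
    [0,0,0,0],
    [0,0,0,0],
    [0,0,0,0],
    [0,0,0,0],
    [0,0,0,0]
  ],
  "gripper": 20
}}

```text
t: 9.67
position: [0.48, 0.0796, 0.0021]
eef_rot: [0.208, 3.133, 0.001]
wrist_force: [-0.3, 1.2, 6.0]
grip_width: 0.409
grip_force: 61.3
```

{"op": "step_arm", "data": {
  "motion": [
    [0,0,0,0],
    [0,0,0,0],
    [0,0,0,0]
  ]
}}

```text
t: 9.92
position: [0.4801, 0.0796, 0.0021]
eef_rot: [0.208, 3.133, 0.001]
wrist_force: [-0.5, 1.5, 5.9]
grip_width: 0.411
grip_force: 61.3
```

{"op": "step_arm", "data": {
  "motion": [
    [0,0,-0.3,0],
    [0,0,-0.8,0],
    [0,0,-1.5,0],
    [0,0,-2.3,0],
    [0,0,-3,0],
    [0,0,-3.5,0],
    [0,0,-3.5,0]
  ]
}}

```text
t: 10.5
position: [0.4819, 0.0793, 0.1448]
eef_rot: [0.207, 3.127, 0.001]
wrist_force: [0.8, 0.2, -5.2]
grip_width: 0.411
grip_force: 61.4
```

{"op": "step_arm", "data": {
  "motion": [
    [-0.3,-0.9,0,-0.03],
    [-0.6,-1.8,0,-0.06],
    [-0.9,-2.7,0,-0.08],
    [-1.2,-3.6,0,-0.1],
    [-1.5,-4.6,0,-0.12],
    [-1.8,-5.6,0,-0.143],
    [-2,-6.4,0,-0.143],
    [-2.2,-7.2,0,-0.143]
  ]
}}

```text
t: 11.17
position: [0.5272, -0.2194, 0.1384]
eef_rot: [0.015, -3.138, -0.004]
wrist_force: [0.8, 0.2, -4.9]
grip_width: 0.414
grip_force: 61.8
```

{"op": "step_arm", "data": {
  "motion": [
    [0,0,0,0],
    [0,0,0,0],
    [0,0,0,0],
    [0,0,0,0]
  ]
}}

```text
t: 11.5
position: [0.5274, -0.2163, 0.1397]
eef_rot: [0.018, -3.138, -0.004]
wrist_force: [0.8, -0.0, -4.8]
grip_width: 0.408
grip_force: 62.3
```

Run:
```python
from h import *
s=get_state();print(s["t"],s["position"],s["eef_rot"],s["wrist_force"],s["wrist_torque"],s["grip_width"])
Rt=R.from_rotvec(s["eef_rot"]).as_matrix();print(np.arctan2(-Rt[1,0],-Rt[0,0]))
w=shot("wrist");t=shot("top");sc=shot("scene")
a=cv2.resize(w[0],(400,300));b=cv2.resize(t[0][100:230,240:420],(400,290));c=cv2.resize(sc[0][130:330,230:430],(400,400),interpolation=cv2.INTER_CUBIC)
o=np.zeros((600,800,3),np.uint8);o[:300,:400]=a;o[300:590,:400]=b;o[:400,400:]=c;cv2.imwrite("pics/v7.png",o)
```

```text
11.5 [ 0.52742623 -0.21631841  0.13968653] [ 0.01757797 -3.13848641 -0.00368154] [ 0.75813885 -0.03579433 -4.75630161] [ 0.01155188  0.047044   -0.01213179] 0.4084764558487022
0.01120503491034554
```

View pics/v7.png

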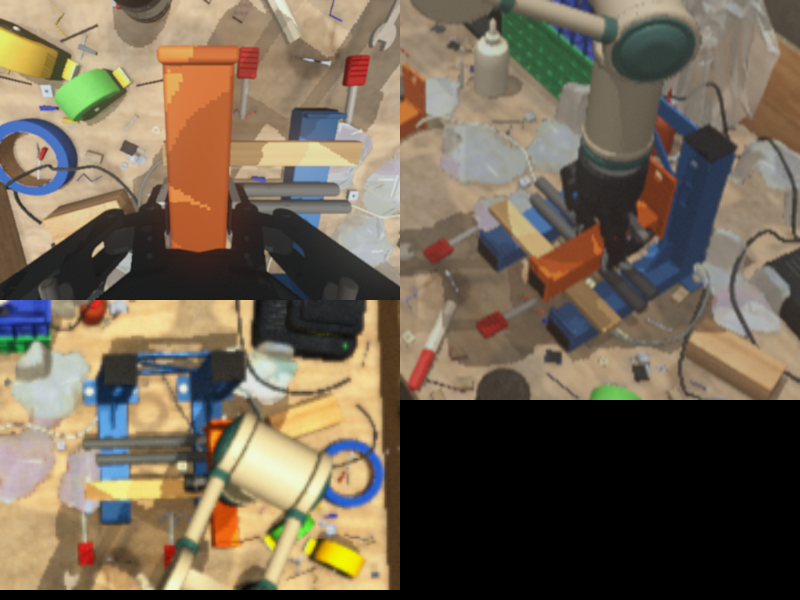

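{"op": "step_arm", "data": {
  "motion": [
    [-0.3,-0.03,-0.05,0],
    [-0.6,-0.03,-0.05,0],
    [-0.9,-0.03,-0.05,0],
    [-0.9,-0.03,-0.05,0],
    [-0.9,-0.03,-0.05,0]
  ]
}}

```text
t: 12.07
position: [0.5653, -0.2181, 0.1431]
eef_rot: [0.019, -3.141, -0.0]
wrist_force: [-1.0, 1.0, -4.8]
grip_width: 0.414
grip_force: 62.2
```

{"op": "step_arm", "data": {
  "motion": [
    [-0.06,0,0,0],
    [-0.12,0,0,0],
    [-0.18,0,0,0],
    [-0.24,0,0,0],
    [-0.24,0,0,0]
  ]
}}

```text
t: 12.48
position: [0.5748, -0.2187, 0.1434]
eef_rot: [-0.017, 3.141, -0.0]
wrist_force: [0.1, -0.5, -5.1]
grip_width: 0.411
grip_force: 62.3
```

{"op": "step_arm", "data": {
  "motion": [
    [0,0.03,0.04,0],
    [-0.05,0.03,0.04,0],
    [-0.1,0.03,0.04,0],
    [-0.1,0.03,0.04,0]
  ]
}}

```text
t: 12.82
position: [0.5787, -0.2174, 0.1417]
eef_rot: [-0.017, 3.141, -0.0]
wrist_force: [1.1, -0.4, -4.3]
grip_width: 0.412
grip_force: 62.3
```

{"op": "step_arm", "data": {
  "motion": [
    [-0.05,0,0,0],
    [-0.1,0,0,0],
    [-0.15,0,0,0],
    [-0.15,0,0,0]
  ]
}}

```text
t: 13.15
position: [0.5816, -0.2173, 0.1416]
eef_rot: [0.017, -3.135, -0.0]
wrist_force: [-7.9, -1.0, -0.8]
grip_width: 0.413
grip_force: 62.9
```

{"op": "step_arm", "data": {
  "motion": [
    [0,0,0.06,0],
    [0,0,0.12,0],
    [0,0,0.18,0],
    [0,0,0.24,0],
    [0,0,0.3,0],
    [0,0,0.3,0]
  ]
}}

```text
t: 13.65
position: [0.5815, -0.2171, 0.1294]
eef_rot: [0.017, -3.136, -0.001]
wrist_force: [-7.9, -0.3, -3.2]
grip_width: 0.409
grip_force: 62.9
```

{"op": "step_arm", "data": {
  "motion": [
    [0,0,0.04,0],
    [0,0,0.08,0],
    [0,0,0.1,0],
    [0,0,0.1,0]
  ]
}}

```text
t: 13.98
position: [0.5816, -0.2172, 0.127]
eef_rot: [0.017, -3.137, -0.0]
wrist_force: [-9.2, 0.2, 3.4]
grip_width: 0.415
grip_force: 63.7
```

{"op": "step_arm", "data": {
  "motion": [
    [0,0,0.04,0],
    [0,0,0.08,0],
    [0,0,0.1,0],
    [0,0,0.1,0]
  ]
}}

```text
t: 14.32
position: [0.5812, -0.2173, 0.1247]
eef_rot: [0.017, -3.137, 0.001]
wrist_force: [-12.3, 1.2, 12.1]
grip_width: 0.415
grip_force: 64.8
```

{"op": "step_arm", "data": {
  "motion": [
    [0,0,0,0],
    [0,0,0,0],
    [0,0,0,0],
    [0,0,0,0],
    [0,0,0,0]
  ],
  "gripper": 65
}}

```text
t: 14.73
position: [0.5848, -0.2174, 0.1217]
eef_rot: [-0.017, 3.141, -0.0]
wrist_force: [0.3, 0.4, -0.1]
grip_width: 0.76
grip_force: 0.0
```

{"op": "step_arm", "data": {
  "motion": [
    [0.2,0,-0.7,0],
    [0.4,0,-1.5,0],
    [0.6,0,-2.4,0],
    [0.8,0,-3.3,0],
    [1,0,-4.2,0],
    [1,0,-5,0],
    [1,0,-5,0],
    [1,0,-5,0]
  ]
}}

```text
t: 15.4
position: [0.5453, -0.2182, 0.3241]
eef_rot: [-0.017, 3.137, -0.004]
wrist_force: [0.2, 0.2, -0.9]
grip_width: 0.762
grip_force: 0.0
```

Run:
```python
from h import *
s=get_state();print(s["t"],s["position"],s["eef_rot"])
w=shot("wrist");t=shot("top");sc=shot("scene")
a=cv2.resize(w[0],(400,300));b=cv2.resize(t[0][100:230,200:380],(400,290));c=cv2.resize(sc[0][140:300,300:420],(400,533),interpolation=cv2.INTER_CUBIC)
o=np.zeros((600,800,3),np.uint8);o[:300,:400]=a;o[300:590,:400]=b;o[:533,400:]=c;cv2.imwrite("pics/v8.png",o)
warms(w)
```

```text
15.4 [ 0.54528939 -0.21819013  0.3240692 ] [-0.01668522  3.13662664 -0.0038471 ]
arm grip 0.4716 0.1694 yaw 0.2047 w 0.0205 x 0.381 0.548
```

View pics/v8.png

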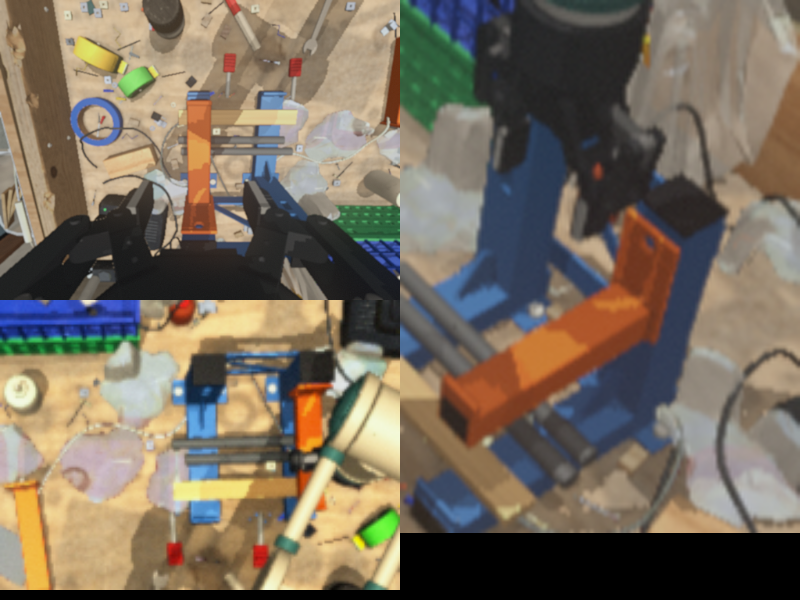

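Arm b hangs on the right upright; its pin hole is visible at (648,240) in the right-hand crop. Next is arm a.

{"op": "step_arm", "data": {
  "motion": [
    [0.2,1,0,0],
    [0.5,2,0,0],
    [0.8,3,0,-0.03],
    [1,4,0,-0.05],
    [1.3,5,0,-0.07],
    [1.6,6,0,-0.09],
    [1.9,7,0,-0.117],
    [2.1,8,0,-0.117]
  ],
  "gripper": 85
}}

```text
t: 16.22
position: [0.4546, 0.103, 0.3199]
eef_rot: [0.201, -3.131, -0.0]
wrist_force: [0.6, 0.1, 0.6]
grip_width: 0.997
grip_force: 0.0
```

{"op": "step_arm", "data": {
  "motion": [
    [-0.1,0.8,0,0],
    [-0.2,1.6,0,0],
    [-0.3,2.4,0,0],
    [-0.3,2.4,0,0],
    [-0.3,2.4,0,0],
    [-0.3,2.4,0,0]
  ]
}}

```text
t: 16.72
position: [0.456, 0.1977, 0.3202]
eef_rot: [0.201, -3.132, 0.002]
wrist_force: [0.8, -0.2, -0.1]
grip_width: 0.995
grip_force: 0.0
```

Run:
```python
from h import *
s=get_state();print(s["t"],s["position"],s["eef_rot"])
Rt=R.from_rotvec(s["eef_rot"]).as_matrix();print("yaw",np.arctan2(-Rt[1,0],-Rt[0,0]))
w=shot("wrist");warms(w)
sc=shot("scene");print("hole exp",proj(sc,[[.661,-.2165,.215]]),"seen 374.4 212.0; right home exp tube front",proj(sc,[[.661-.17,-.2185,.173]]))
c=cv2.resize(sc[0][200:225,362:387],(500,500),interpolation=cv2.INTER_CUBIC);g=sc[0][205:222,366:384].sum(2).astype(int);print(g.min(),np.array(np.unravel_index(g.argmin(),g.shape))[::-1]+[366,205])
```

```text
16.7167 [0.45601821 0.19770454 0.32021033] [ 2.01099533e-01 -3.13211521e+00  2.27256057e-03]
yaw 0.12823335995474233
arm grip 0.4598 0.2027 yaw 0.1246 w 0.0343 x 0.37 0.574
hole exp [[374.93472767 213.01560397]] seen 374.4 212.0; right home exp tube front [[317.71271391 256.76647005]]
137 [380 206]
```

{"op": "step_arm", "data": {
  "motion": [
    [-0.1,0.11,1,0],
    [-0.1,0.11,2,0],
    [-0.1,0.11,3,0],
    [-0.1,0.11,4,0],
    [-0.1,0.11,5,0],
    [-0.1,0.11,6,0],
    [-0.1,0.11,6.5,0],
    [-0.1,0.11,6.5,0]
  ]
}}

```text
t: 17.48
position: [0.4562, 0.2005, 0.0573]
eef_rot: [0.196, -3.125, 0.004]
wrist_force: [-0.4, -0.0, -1.3]
grip_width: 1.001
grip_force: 0.0
```

{"op": "step_arm", "data": {
  "motion": [
    [0,0,0.5,0],
    [0,0,1,0],
    [0,0,1.3,0],
    [0,0,1.45,0],
    [0,0,1.45,0],
    [0,0,1.45,0]
  ]
}}

```text
t: 17.98
position: [0.4611, 0.2029, 0.0048]
eef_rot: [-0.199, 3.133, 0.001]
wrist_force: [0.2, 0.3, -0.0]
grip_width: 0.993
grip_force: 0.0
```

{"op": "step_arm", "data": {
  "motion": [
    [0,0,0,0],
    [0,0,0,0],
    [0,0,0,0],
    [0,0,0,0],
    [0,0,0,0],
    [0,0,0,0],
    [0,0,0,0],
    [0,0,0,0]
  ],
  "gripper": 20
}}

```text
t: 18.65
position: [0.4604, 0.2034, 0.0045]
eef_rot: [-0.2, 3.134, 0.001]
wrist_force: [-0.6, 0.5, 6.6]
grip_width: 0.405
grip_force: 62.0
```

{"op": "step_arm", "data": {
  "motion": [
    [0,0,-0.3,0],
    [0,0,-0.8,0],
    [0,0,-1.5,0],
    [0,0,-2.3,0],
    [0,0,-3,0],
    [0,0,-3.5,0],
    [0,0,-3.5,0],
    [0,0,-3.5,0]
  ]
}}

```text
t: 19.32
position: [0.4597, 0.203, 0.1434]
eef_rot: [-0.201, 3.135, 0.0]
wrist_force: [-0.2, 0.2, -6.5]
grip_width: 0.41
grip_force: 61.2
```

{"op": "step_arm", "data": {
  "motion": [
    [-0.1,-0.9,0,0.02],
    [-0.2,-1.8,0,0.04],
    [-0.3,-2.7,0,0.06],
    [-0.4,-3.6,0,0.08],
    [-0.5,-4.5,0,0.1],
    [-0.6,-5.4,0,0.1175],
    [-0.7,-6.2,0,0.1175],
    [-0.75,-6.9,0,0.1175]
  ]
}}

```text
t: 19.98
position: [0.5234, -0.0688, 0.1404]
eef_rot: [0.014, -3.136, -0.002]
wrist_force: [0.1, 0.6, -5.9]
grip_width: 0.413
grip_force: 61.9
```

{"op": "step_arm", "data": {
  "motion": [
    [0,0,0,0],
    [0,0,0,0],
    [0,0,0,0],
    [0,0,0,0],
    [0,0,0,0]
  ]
}}

```text
t: 20.4
position: [0.5239, -0.0656, 0.1428]
eef_rot: [0.018, -3.14, -0.001]
wrist_force: [-0.1, 0.2, -4.5]
grip_width: 0.416
grip_force: 62.3
```

{"op": "step_arm", "data": {
  "motion": [
    [-0.3,-0.03,0,0],
    [-0.6,-0.03,0,0],
    [-0.9,-0.03,0,0],
    [-0.9,-0.03,0,0],
    [-0.9,-0.03,0,0],
    [-0.9,-0.03,0,0]
  ]
}}

```text
t: 20.9
position: [0.5596, -0.0669, 0.1433]
eef_rot: [0.018, -3.139, -0.001]
wrist_force: [0.4, 0.9, -5.0]
grip_width: 0.41
grip_force: 62.2
```

{"op": "step_arm", "data": {
  "motion": [
    [-0.06,-0.01,-0.02,0],
    [-0.12,-0.01,-0.02,0],
    [-0.18,-0.01,-0.02,0],
    [-0.24,-0.01,-0.02,0],
    [-0.3,-0.01,-0.02,0],
    [-0.36,-0.01,-0.02,0],
    [-0.36,-0.01,-0.02,0]
  ]
}}

```text
t: 21.48
position: [0.576, -0.0681, 0.1445]
eef_rot: [-0.016, 3.141, 0.0]
wrist_force: [0.3, 0.4, -5.7]
grip_width: 0.41
grip_force: 62.2
```

{"op": "step_arm", "data": {
  "motion": [
    [-0.05,0,0,0],
    [-0.1,0,0,0],
    [-0.15,0,0,0],
    [-0.15,0,0,0]
  ]
}}

```text
t: 21.82
position: [0.5792, -0.068, 0.1442]
eef_rot: [0.017, -3.137, -0.0]
wrist_force: [-6.5, -0.5, -2.9]
grip_width: 0.414
grip_force: 62.6
```

Contact at 0.5792 (plate predicted at 0.5795). Lowering.

{"op": "step_arm", "data": {
  "motion": [
    [0,0,0.06,0],
    [0,0,0.12,0],
    [0,0,0.18,0],
    [0,0,0.24,0],
    [0,0,0.3,0],
    [0,0,0.3,0]
  ]
}}

```text
t: 22.32
position: [0.5792, -0.0677, 0.132]
eef_rot: [0.016, -3.137, -0.001]
wrist_force: [-5.3, 0.6, -4.3]
grip_width: 0.413
grip_force: 62.4
```

{"op": "step_arm", "data": {
  "motion": [
    [0,0,0.04,0],
    [0,0,0.08,0],
    [0,0,0.1,0],
    [0,0,0.1,0]
  ]
}}

```text
t: 22.65
position: [0.5793, -0.0677, 0.1293]
eef_rot: [0.017, -3.138, -0.0]
wrist_force: [-7.6, -0.4, 0.5]
grip_width: 0.411
grip_force: 63.3
```

{"op": "step_arm", "data": {
  "motion": [
    [0,0,0.04,0],
    [0,0,0.08,0],
    [0,0,0.1,0],
    [0,0,0.1,0]
  ]
}}

```text
t: 22.98
position: [0.579, -0.0681, 0.1271]
eef_rot: [0.017, -3.138, 0.001]
wrist_force: [-11.5, 0.5, 11.0]
grip_width: 0.411
grip_force: 64.6
```

{"op": "step_arm", "data": {
  "motion": [
    [0,0,0,0],
    [0,0,0,0],
    [0,0,0,0],
    [0,0,0,0],
    [0,0,0,0]
  ],
  "gripper": 65
}}

```text
t: 23.4
position: [0.5819, -0.068, 0.1246]
eef_rot: [-0.016, 3.141, -0.0]
wrist_force: [0.4, 0.1, -0.8]
grip_width: 0.758
grip_force: 0.0
```

{"op": "step_arm", "data": {
  "motion": [
    [0.2,0,-0.7,0],
    [0.4,0,-1.5,0],
    [0.6,0,-2.3,0],
    [1,0,-3.2,0],
    [2,0,-3.2,0],
    [2.5,-0.4,-3.2,0],
    [2.5,-0.4,-3.2,0],
    [2.5,-0.4,-3.2,0]
  ]
}}

```text
t: 24.07
position: [0.481, -0.0853, 0.253]
eef_rot: [-0.014, 3.14, -0.0]
wrist_force: [0.7, -0.8, 0.0]
grip_width: 0.761
grip_force: 0.0
```

```bash
cat >> h.py <<'E'
def tyaw():
    Rt=R.from_rotvec(get_state()["eef_rot"]).as_matrix();return np.arctan2(-Rt[1,0],-Rt[0,0])
def pins(w,z=.006):
    for c in blobs(mask(w[0],"red"),80):
        r=cv2.minAreaRect(c);q=cast(w,cv2.boxPoints(r),z+.006)[:,:2];ce=q.mean(0)
        a,b=q[1]-q[0],q[2]-q[1]
        if np.hypot(*a)<np.hypot(*b): a,b=b,a
        if a[0]<0:a=-a
        print("pin",np.round(ce,4),"len",np.round([np.hypot(*a),np.hypot(*b)],4),"yaw",round(np.arctan2(a[1],a[0]),3))
E
python3 - <<'E'
from h import *
s=get_state();print(s["t"],s["position"],tyaw())
w=shot("wrist");pins(w);cv2.imwrite("pics/w9.png",cv2.resize(w[0],(800,600)))
sc=shot("scene");print("holes",proj(sc,[[.659,-.0665,.215],[.661,-.2165,.215]]))
cv2.imwrite("pics/s9.png",cv2.resize(sc[0][150:250,310:430],(800,667),interpolation=cv2.INTER_CUBIC)[:600])
E
```

```text
24.0667 [ 0.48101483 -0.08529361  0.25301828] 0.008671937187393201
holes [[332.97651026 177.11134067]
 [374.93472767 213.01560397]]
```

View pics/s9.png

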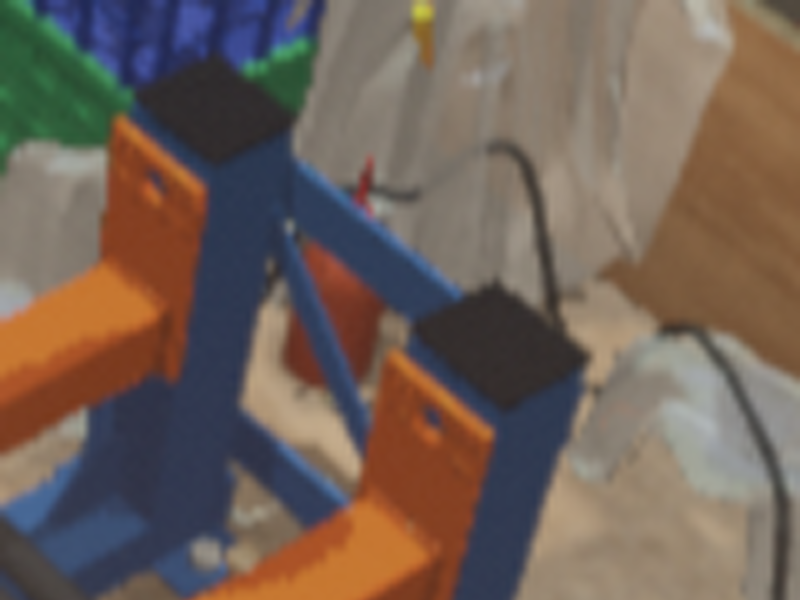

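Both arms hang alike. Their holes sit at (155,183) and (432,418), which match the predicted home positions within 0.5 px. Now the pins.

```bash
sed -i 's/(S>170)&(V>80)/(S>140)\&(V>70)/' h.py
python3 - <<'E'
from h import *
w=shot("wrist");h=cv2.cvtColor(w[0],cv2.COLOR_BGR2HSV)
p=proj(w,[[.431,-.021,.012],[.424,-.152,.012]]);print(p,[h[int(b),int(a)] for a,b in p])
pins(w)
for c in blobs(mask(w[0],"red"),20):print(cv2.boundingRect(c))
E
```

```text
[[299.25936588 128.55675049]
 [205.63668028 122.53259134]] [array([  2, 163, 197], dtype=uint8), array([  3, 161, 199], dtype=uint8)]
pin [ 0.3137 -0.1614] len [0.053  0.0142] yaw 0.601
pin [ 0.4318 -0.0213] len [0.0329 0.0222] yaw 0.067
pin [ 0.4242 -0.155 ] len [0.0338 0.0206] yaw -0.037
(179, 12, 33, 44)
(291, 117, 17, 25)
(196, 110, 16, 26)
(25, 196, 7, 11)
```

{"op": "step_arm", "data": {
  "motion": [
    [0.4,0.5,0,-0.03],
    [0.8,1,0,-0.03],
    [1.2,1.6,0,-0.03],
    [1.2,1.6,1,-0.03],
    [1.2,1.6,2,-0.03],
    [1.2,1.6,3,-0.03],
    [1.2,1.6,3.5,-0.03],
    [1.2,1.6,3.5,-0.03]
  ],
  "gripper": 48
}}

```text
t: 24.88
position: [0.4296, -0.0202, 0.108]
eef_rot: [0.064, -3.13, -0.004]
wrist_force: [-0.3, -0.7, -0.2]
grip_width: 0.559
grip_force: 0.0
```

Run:
```python
from h import *
s=get_state();print(s["t"],s["position"],tyaw(),s["grip_width"])
w=shot("wrist");pins(w)
```

```text
24.8833 [ 0.42959426 -0.02019774  0.10798456] 0.04094131708960415 0.5585058714920085
pin [ 0.3132 -0.1607] len [0.0533 0.0158] yaw 0.608
pin [ 0.4237 -0.1544] len [0.0356 0.0244] yaw -0.095
pin [ 0.4301 -0.0209] len [0.0343 0.0212] yaw 0.051
```

{"op": "step_arm", "data": {
  "motion": [
    [0,-0.02,0.7,-0.01],
    [0,-0.02,1.4,-0.01],
    [0,-0.02,2,-0.01],
    [0,-0.02,2.4,-0.01],
    [0,-0.02,2.6,-0.01],
    [0,-0.02,2.65,-0.01],
    [0,-0.02,2.65,-0.01]
  ]
}}

```text
t: 25.52
position: [0.4344, -0.0224, 0.0072]
eef_rot: [-0.079, 3.139, -0.0]
wrist_force: [-0.3, 0.7, 0.0]
grip_width: 0.56
grip_force: 0.0
```

{"op": "step_arm", "data": {
  "motion": [
    [0,0,0,0],
    [0,0,0,0],
    [0,0,0,0],
    [0,0,0,0],
    [0,0,0,0],
    [0,0,0,0],
    [0,0,0,0]
  ],
  "gripper": 10
}}

```text
t: 26.1
position: [0.4342, -0.0225, 0.008]
eef_rot: [-0.078, 3.137, -0.001]
wrist_force: [0.1, 0.9, 5.1]
grip_width: 0.248
grip_force: 58.5
```

{"op": "step_arm", "data": {
  "motion": [
    [0,0,0,0],
    [0,0,0,0],
    [0,0,0,0],
    [0,0,0.1,0],
    [0,0,0.19,0],
    [0,0,0.19,0],
    [0,0,0.19,0]
  ],
  "gripper": 48
}}

```text
t: 26.68
position: [0.4323, -0.0221, -0.0016]
eef_rot: [0.079, -3.139, -0.001]
wrist_force: [0.1, -0.4, -0.8]
grip_width: 0.563
grip_force: 0.0
```

{"op": "step_arm", "data": {
  "motion": [
    [0,0,0,0],
    [0,0,0,0],
    [0,0,0,0],
    [0,0,0,0],
    [0,0,0,0],
    [0,0,0,0],
    [0,0,0,0]
  ],
  "gripper": 10
}}

```text
t: 27.27
position: [0.4339, -0.0224, 0.0002]
eef_rot: [-0.079, 3.138, -0.001]
wrist_force: [-0.6, 0.5, 11.8]
grip_width: 0.263
grip_force: 61.7
```

{"op": "step_arm", "data": {
  "motion": [
    [0,0,-0.3,0],
    [0,0,-1,0],
    [0,0,-2,0],
    [0,0,-3,0],
    [0,0,-4,0],
    [0,0,-4.8,0],
    [0,0,-5.3,0],
    [0,0,-5.3,0]
  ]
}}

```text
t: 27.93
position: [0.4357, -0.0228, 0.2156]
eef_rot: [-0.079, 3.131, -0.004]
wrist_force: [0.5, 0.6, -0.5]
grip_width: 0.261
grip_force: 59.1
```

{"op": "step_arm", "data": {
  "motion": [
    [-0.3,-0.2,0,0.03],
    [-0.6,-0.5,0,0.03],
    [-0.9,-0.8,0,0.03],
    [-1.2,-1.05,0,0.03],
    [-1.2,-1.05,0,0.03],
    [-1.2,-1.05,0,0.03],
    [-1.2,-1.05,0,0.03]
  ]
}}

```text
t: 28.52
position: [0.4821, -0.0618, 0.2092]
eef_rot: [0.03, -3.138, -0.002]
wrist_force: [-0.7, -0.5, -0.6]
grip_width: 0.262
grip_force: 59.1
```

Run:
```python
from h import *
s=get_state();print(s["t"],s["position"],tyaw(),s["wrist_force"],s["grip_width"])
w=shot("wrist");pins(w,s["position"][2]+.0058)
o=np.zeros((600,800,3),np.uint8);o[:450,:600]=cv2.resize(w[0],(600,450));cv2.imwrite("pics/w10.png",o)
np.save("w10.npy",w[0])
```

```text
28.5167 [ 0.48206605 -0.06183684  0.20916758] 0.019411415869455884 [-0.70151361 -0.52234107 -0.60630799] 0.2624980364673565
pin [ 0.4772 -0.0621] len [0.0367 0.0226] yaw 0.042
pin [ 0.3726 -0.1014] len [0.0202 0.0057] yaw 0.593
pin [ 0.4153 -0.0989] len [0.013  0.0085] yaw -0.051
```

View pics/w10.png

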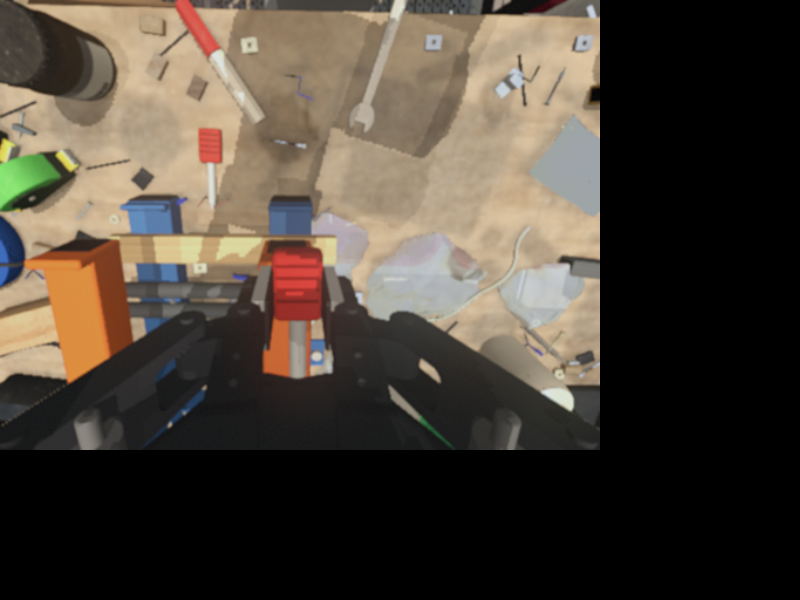

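{"op": "step_arm", "data": {
  "motion": [
    [0,-0.165,0,0.009],
    [-0.5,-0.165,0,0.009],
    [-1,-0.165,0,0.009],
    [-1.6,-0.165,0,0.009],
    [-2.1,-0.165,0,0.009],
    [-2.5,-0.165,0,0.009],
    [-2.5,-0.165,0,0.009],
    [-2.5,-0.165,0,0.009]
  ]
}}

```text
t: 29.23
position: [0.5826, -0.0664, 0.2105]
eef_rot: [0.018, -3.14, -0.0]
wrist_force: [-0.7, 0.2, -0.4]
grip_width: 0.256
grip_force: 59.1
```

{"op": "step_arm", "data": {
  "motion": [
    [0,0,0,0],
    [0,0,0,0],
    [0,0,0,0]
  ]
}}

```text
t: 29.48
position: [0.5819, -0.0663, 0.2112]
eef_rot: [0.017, -3.141, -0.0]
wrist_force: [0.2, -0.2, -0.7]
grip_width: 0.262
grip_force: 59.1
```

Run:
```python
from h import *
s=get_state();print(s["t"],s["position"],tyaw())
w=shot("wrist");pins(w,s["position"][2]+.0058)
print("line y", -.0665-(.6645-s["position"][0])*.0105)
```

```text
29.4833 [ 0.58189285 -0.06634565  0.21118167] 0.01091149608714811
pin [ 0.5772 -0.0666] len [0.0362 0.0226] yaw 0.033
pin [ 0.4769 -0.101 ] len [0.0128 0.0086] yaw -0.061
line y -0.0673673750340766
```

{"op": "step_arm", "data": {
  "motion": [
    [0,-0.025,0.05,0],
    [0,-0.025,0.05,0],
    [0,-0.025,0.05,0],
    [0,-0.025,0.05,0]
  ]
}}

```text
t: 29.87
position: [0.5829, -0.0674, 0.2089]
eef_rot: [0.017, -3.142, -0.0]
wrist_force: [0.0, -0.2, -0.5]
grip_width: 0.263
grip_force: 59.1
```

```bash
cat >> h.py <<'E'
def shank(w,z,rows=range(278,318,4)):
    h=cv2.cvtColor(w[0],cv2.COLOR_BGR2HSV);P=[]
    for v in rows:
        u=np.arange(235,275);m=(h[v,235:275,1]<70)&(h[v,235:275,2]>70)
        if m.sum()>3:
            r=u[m];P.append(((r.min()+r.max())/2,v,r.max()-r.min()+1))
    P=np.array(P);q=cast(w,P[:,:2],z)[:,:2]
    print("shank w px",P[:,2]);print(np.round(q,4).tolist());print("slope",np.polyfit(q[:,0],q[:,1],1)[0])
E
python3 - <<'E'
from h import *
s=get_state();print(s["t"],s["position"],tyaw())
w=shot("wrist");shank(w,s["position"][2]+.0058+.003)
w=list(w);w[0]=np.load("w10.npy");shank(w,s["position"][2]+.0088)
E
```

```text
29.8667 [ 0.5828539  -0.06741008  0.2088852 ] 0.011026103086147253
shank w px [14. 14. 14. 14. 14. 14. 14. 14. 14. 14.]
[[0.6022, -0.0674], [0.6049, -0.0673], [0.6077, -0.0673], [0.6104, -0.0673], [0.6132, -0.0673], [0.616, -0.0672], [0.6189, -0.0672], [0.6217, -0.0672], [0.6246, -0.0671], [0.6276, -0.0671]]
slope 0.010399141309050548
shank w px [14. 14. 14. 13. 19. 25. 28. 27. 13. 27.]
[[0.6022, -0.0674], [0.6049, -0.0673], [0.6077, -0.0673], [0.6104, -0.067], [0.6132, -0.0658], [0.616, -0.0639], [0.6188, -0.063], [0.6217, -0.0633], [0.6246, -0.0668], [0.6275, -0.0625]]
slope 0.17432100782853105
```

{"op": "step_arm", "data": {
  "motion": [
    [-0.1,0,0,0],
    [-0.2,0,0,0],
    [-0.3,0,0,0],
    [-0.4,0,0,0],
    [-0.5,0,0,0],
    [-0.6,0,0,0],
    [-0.6,0,0,0]
  ]
}}

```text
t: 30.5
position: [0.608, -0.0671, 0.2087]
eef_rot: [-0.018, 3.141, 0.0]
wrist_force: [0.4, 0.1, -0.8]
grip_width: 0.268
grip_force: 59.1
```

{"op": "step_arm", "data": {
  "motion": [
    [-0.1,0,0,0],
    [-0.2,0,0,0],
    [-0.3,0,0,0],
    [-0.4,0,0,0],
    [-0.5,0,0,0],
    [-0.6,0,0,0],
    [-0.6,0,0,0]
  ]
}}

```text
t: 31.08
position: [0.6319, -0.0669, 0.2087]
eef_rot: [-0.018, 3.141, 0.0]
wrist_force: [0.4, 0.9, -0.3]
grip_width: 0.262
grip_force: 59.1
```

{"op": "step_arm", "data": {
  "motion": [
    [-0.05,0,0,0],
    [-0.1,0,0,0],
    [-0.15,0,0,0],
    [-0.2,0,0,0],
    [-0.2,0,0,0]
  ]
}}

```text
t: 31.5
position: [0.6394, -0.0668, 0.2089]
eef_rot: [-0.017, 3.141, 0.0]
wrist_force: [-0.2, 0.4, -0.3]
grip_width: 0.266
grip_force: 59.1
```

{"op": "step_arm", "data": {
  "motion": [
    [-0.05,0,0,0],
    [-0.1,0,0,0],
    [-0.15,0,0,0],
    [-0.2,0,0,0],
    [-0.2,0,0,0]
  ]
}}

```text
t: 31.92
position: [0.6401, -0.0666, 0.2083]
eef_rot: [0.017, -3.126, -0.0]
wrist_force: [-13.9, -0.9, 5.5]
grip_width: 0.26
grip_force: 59.8
```

{"op": "step_arm", "data": {
  "motion": [
    [-0.05,0,0,0],
    [-0.1,0,0,0],
    [-0.1,0,0,0]
  ]
}}

```text
t: 32.17
position: [0.6404, -0.0666, 0.2081]
eef_rot: [0.017, -3.118, -0.001]
wrist_force: [-21.9, -0.2, 7.8]
grip_width: 0.26
grip_force: 60.1
```

{"op": "step_arm", "data": {
  "motion": [
    [0,0,0,0],
    [0,0,0,0],
    [0,0,0,0],
    [0,0,0,0],
    [0,0,0,0]
  ],
  "gripper": 48
}}

```text
t: 32.58
position: [0.6486, -0.0662, 0.2081]
eef_rot: [0.017, -3.136, -0.002]
wrist_force: [-7.0, -0.1, 0.0]
grip_width: 0.564
grip_force: 3.1
```

{"op": "step_arm", "data": {
  "motion": [
    [0.1,0,-0.4,0],
    [0.2,0,-0.9,0],
    [0.6,0,-1.4,0],
    [1.4,-0.5,-1.8,0],
    [2.3,-1.2,-1.8,0],
    [3.1,-1.8,-1.8,0],
    [3.7,-2.2,-1.8,0],
    [3.7,-2.2,-1.8,0]
  ]
}}

```text
t: 33.25
position: [0.5005, -0.1591, 0.282]
eef_rot: [0.011, -3.142, 0.005]
wrist_force: [0.8, -0.3, -0.4]
grip_width: 0.562
grip_force: 0.0
```

Run:
```python
from h import *
s=get_state();print(s["t"],s["position"],tyaw())
w=shot("wrist");pins(w)
sc=shot("scene");t=shot("top")
for n,v in(("scene",sc),("top",t)):
    print(n,"exp centre",proj(v,[[.6645-.023,-.0667,.215],[.6645-.028,-.0667,.215],[.6645-.023,-.0667,.221]]).round(1).tolist())
    h=cv2.cvtColor(v[0],cv2.COLOR_BGR2HSV);m=((((h[...,0]<4)|(h[...,0]>172))&(h[...,1]>150)&(h[...,2]>60))*255).astype(np.uint8)
    for c in blobs(m,8):
        x,y,ww,hh=cv2.boundingRect(c)
        if 230<x<400 and 90<y<260:print((x,y,ww,hh),cv2.contourArea(c))
cv2.imwrite("pics/s11.png",cv2.resize(sc[0][150:235,300:402],(720,600),interpolation=cv2.INTER_CUBIC))
```

```text
33.25 [ 0.50049276 -0.15913367  0.28204597] 0.007153337921747304
pin [ 0.3139 -0.1619] len [0.0524 0.0148] yaw 0.599
pin [0.8435 0.0358] len [0.0777 0.0246] yaw 0.121
pin [ 0.424  -0.1566] len [0.0326 0.0205] yaw 0.017
scene exp centre [[327.7, 179.8], [326.2, 180.6], [328.0, 178.1]]
(329, 175, 5, 8) 15.0
top exp centre [[294.2, 145.6], [294.2, 147.2], [294.3, 145.4]]
(290, 142, 9, 11) 59.0
(315, 240, 10, 13) 36.5
(315, 210, 5, 9) 20.5
```

{"op": "step_arm", "data": {
  "motion": [
    [-0.5,0.8,0,0],
    [-1,1.6,0,0],
    [-1.7,2.3,0,0],
    [-1.7,2.3,0.5,0],
    [-1.7,2.3,1,0],
    [-1.7,2.3,1.5,0],
    [-1.7,2.3,1.9,0],
    [-1.7,2.3,1.9,0]
  ],
  "gripper": 0
}}

```text
t: 34.07
position: [0.5703, -0.0615, 0.2009]
eef_rot: [0.021, -3.135, -0.004]
wrist_force: [-0.1, 0.7, 0.0]
grip_width: 0.005
grip_force: 0.0
```

{"op": "step_arm", "data": {
  "motion": [
    [0,0,0,0],
    [0,0,0,0],
    [0,0,0,0]
  ]
}}

```text
t: 34.32
position: [0.5724, -0.0634, 0.2063]
eef_rot: [-0.018, 3.139, -0.001]
wrist_force: [-0.3, -0.5, 0.2]
grip_width: -0.002
grip_force: 0.0
```

Run:
```python
from h import *
s=get_state();print(s["t"],s["position"],tyaw(),s["grip_width"])
w=shot("wrist");pins(w,.215)
```

```text
34.3167 [ 0.57235271 -0.06341704  0.2062745 ] 0.0115017107928046 -0.0017551131155983937
pin [ 0.471  -0.0987] len [0.013  0.0084] yaw -0.065
pin [ 0.6127 -0.0631] len [0.0113 0.0075] yaw 0.018
```

{"op": "step_arm", "data": {
  "motion": [
    [-0.1,-0.09,0.08,0],
    [-0.2,-0.09,0.08,0],
    [-0.3,-0.09,0.08,0],
    [-0.4,-0.09,0.08,0],
    [-0.5,-0.09,0.08,0],
    [-0.6,-0.09,0.08,0],
    [-0.6,-0.09,0.08,0]
  ]
}}

```text
t: 34.95
position: [0.596, -0.0669, 0.2016]
eef_rot: [-0.018, 3.141, 0.0]
wrist_force: [-0.7, -0.3, -0.2]
grip_width: -0.004
grip_force: 0.0
```

{"op": "step_arm", "data": {
  "motion": [
    [-0.06,0,0,0],
    [-0.12,0,0,0],
    [-0.18,0,0,0],
    [-0.24,0,0,0],
    [-0.3,0,0,0],
    [-0.3,0,0,0]
  ]
}}

```text
t: 35.45
position: [0.6075, -0.0667, 0.2016]
eef_rot: [-0.017, 3.141, 0.0]
wrist_force: [0.0, 0.2, -0.3]
grip_width: -0.001
grip_force: 0.0
```

{"op": "step_arm", "data": {
  "motion": [
    [-0.06,0,0,0],
    [-0.12,0,0,0],
    [-0.18,0,0,0],
    [-0.24,0,0,0],
    [-0.24,0,0,0],
    [-0.24,0,0,0]
  ]
}}

```text
t: 35.95
position: [0.6089, -0.0663, 0.2004]
eef_rot: [0.018, -3.124, -0.001]
wrist_force: [-15.5, -1.2, 4.7]
grip_width: -0.001
grip_force: 7.3
```

{"op": "step_arm", "data": {
  "motion": [
    [-0.06,0,0,0],
    [-0.12,0,0,0],
    [-0.18,0,0,0],
    [-0.18,0,0,0]
  ]
}}

```text
t: 36.28
position: [0.6092, -0.0661, 0.1996]
eef_rot: [0.018, -3.109, -0.002]
wrist_force: [-27.5, -1.8, 9.2]
grip_width: -0.002
grip_force: 13.9
```

{"op": "step_arm", "data": {
  "motion": [
    [0.5,0,0,0],
    [1,0,-0.5,0],
    [1.8,0,-1,0],
    [2.7,-0.4,-1,0],
    [3.5,-1,-1,0],
    [4.2,-1.6,-1,0],
    [4.6,-2.25,-1,0],
    [4.6,-2.25,-1,0]
  ],
  "gripper": 48
}}

```text
t: 36.95
position: [0.438, -0.1621, 0.2422]
eef_rot: [0.011, -3.141, 0.006]
wrist_force: [-0.5, -0.8, 0.1]
grip_width: 0.564
grip_force: 0.0
```

{"op": "step_arm", "data": {
  "motion": [
    [0,0,0.7,0],
    [0,0,1.5,0],
    [0,0,2.3,0],
    [0,0,3,0],
    [0,0,3.3,0],
    [0,0,3.3,0],
    [0,0,3.3,0]
  ]
}}

```text
t: 37.53
position: [0.4412, -0.1583, 0.1095]
eef_rot: [0.018, -3.141, -0.001]
wrist_force: [-0.3, 0.2, 0.2]
grip_width: 0.558
grip_force: 0.0
```

Run:
```python
from h import *
s=get_state();print(s["t"],s["position"],tyaw(),s["grip_width"])
w=shot("wrist");pins(w)
```

```text
37.5333 [ 0.44120959 -0.15831548  0.10945994] 0.011256818061928266 0.5584517351162994
pin [ 0.3141 -0.1616] len [0.0532 0.0149] yaw 0.609
pin [ 0.4233 -0.1562] len [0.034  0.0217] yaw 0.026
```

{"op": "step_arm", "data": {
  "motion": [
    [0.25,0.05,0.7,-0.01],
    [0.5,0.05,1.4,-0.01],
    [0.5,0.05,2,-0.01],
    [0.5,0.05,2.4,-0.01],
    [0.5,0.05,2.7,-0.01],
    [0.5,0.05,2.75,-0.01],
    [0.5,0.05,2.75,-0.01],
    [0.5,0.05,2.75,-0.01]
  ]
}}

```text
t: 38.25
position: [0.4222, -0.1574, 0.0009]
eef_rot: [-0.033, 3.139, -0.002]
wrist_force: [0.4, -0.4, 1.1]
grip_width: 0.564
grip_force: 0.0
```

{"op": "step_arm", "data": {
  "motion": [
    [0,0,0,0]
  ]
}}

```text
t: 38.33
position: [0.4221, -0.1574, 0.001]
eef_rot: [-0.033, 3.139, -0.002]
wrist_force: [-0.0, -0.7, -0.1]
grip_width: 0.564
grip_force: 0.0
```

{"op": "step_arm", "data": {
  "motion": [
    [0,0,0,0],
    [0,0,0,0],
    [0,0,0,0],
    [0,0,0,0],
    [0,0,0,0],
    [0,0,0,0],
    [0,0,0,0]
  ],
  "gripper": 10
}}

```text
t: 38.92
position: [0.4214, -0.1571, 0.0008]
eef_rot: [-0.033, 3.14, -0.001]
wrist_force: [-0.7, 0.0, 7.1]
grip_width: 0.256
grip_force: 59.0
```

{"op": "step_arm", "data": {
  "motion": [
    [0,0,-0.3,0],
    [0,0,-1,0],
    [0,0,-2,0],
    [0,0,-3,0],
    [0,0,-4,0],
    [0,0,-4.8,0],
    [0,0,-5.25,0],
    [0,0,-5.25,0]
  ]
}}

```text
t: 39.58
position: [0.4232, -0.1581, 0.2146]
eef_rot: [-0.033, 3.132, -0.008]
wrist_force: [1.8, -0.3, -0.1]
grip_width: 0.263
grip_force: 59.0
```

{"op": "step_arm", "data": {
  "motion": [
    [-0.4,-0.3,0,0.01],
    [-0.8,-0.7,0,0.01],
    [-1.2,-1.1,0,0.01],
    [-1.7,-1.5,0,0.01],
    [-2.5,-1.5,0,0.01],
    [-3.3,-1.5,0,0.01],
    [-3.7,-1.5,0,0.01],
    [-3.7,-1.5,0,0.01]
  ]
}}

```text
t: 40.25
position: [0.5729, -0.2135, 0.2075]
eef_rot: [-0.019, 3.141, 0.002]
wrist_force: [0.5, 0.4, -1.5]
grip_width: 0.265
grip_force: 58.9
```

{"op": "step_arm", "data": {
  "motion": [
    [0,0,0,0],
    [0,0,0,0],
    [0,0,0,0]
  ]
}}

```text
t: 40.5
position: [0.5685, -0.2134, 0.2092]
eef_rot: [0.017, -3.14, -0.001]
wrist_force: [-0.4, -0.5, 0.1]
grip_width: 0.262
grip_force: 58.9
```

Run:
```python
from h import *
s=get_state();print(s["t"],s["position"],tyaw(),s["grip_width"])
w=shot("wrist");pins(w,s["position"][2]+.006);shank(w,s["position"][2]+.0088)
print("line y", -.2165-(.666-s["position"][0])*.0105)
```

```text
40.5 [ 0.56847706 -0.21335399  0.20924083] 0.010758859035009947 0.2619506686987325
pin [ 0.5687 -0.2138] len [0.0372 0.0228] yaw -0.037
pin [ 0.6193 -0.0757] len [0.0385 0.0218] yaw 1.016
shank w px [25. 28. 14. 14. 14. 14. 14. 14. 14.]
[[0.5905, -0.2101], [0.5932, -0.2092], [0.596, -0.2138], [0.5988, -0.2138], [0.6016, -0.2138], [0.6044, -0.2138], [0.6073, -0.2137], [0.6102, -0.2137], [0.6131, -0.2137]]
slope -0.16242016906318696
line y -0.21752399084732602
```

{"op": "step_arm", "data": {
  "motion": [
    [0,-0.08,0,0.003],
    [0,-0.08,0,0.003],
    [-0.1,-0.08,0,0.003],
    [-0.2,-0.08,0,0.003],
    [-0.2,-0.08,0,0.003]
  ]
}}

```text
t: 40.97
position: [0.579, -0.2169, 0.2098]
eef_rot: [-0.013, 3.14, -0.0]
wrist_force: [-0.6, 0.2, -0.8]
grip_width: 0.263
grip_force: 58.9
```

Run:
```python
from h import *
s=get_state();print(s["t"],s["position"],tyaw(),s["grip_width"])
w=shot("wrist");shank(w,s["position"][2]+.0088,range(288,318,4))
```

```text
40.9667 [ 0.57901158 -0.21691497  0.2097969 ] 0.008136236430583066 0.2631660692442696
shank w px [14. 14. 14. 14. 14. 14. 14. 14.]
[[0.6052, -0.2175], [0.608, -0.2174], [0.6108, -0.2174], [0.6136, -0.2174], [0.6165, -0.2174], [0.6194, -0.2174], [0.6223, -0.2174], [0.6252, -0.2173]]
slope 0.006427934473368634
```

{"op": "step_arm", "data": {
  "motion": [
    [-0.1,0.01,0,0],
    [-0.2,0.01,0,0],
    [-0.3,0.01,0,0],
    [-0.4,0.01,0,0],
    [-0.5,0.01,0,0],
    [-0.5,0.01,0,0]
  ]
}}

```text
t: 41.52
position: [0.5991, -0.2162, 0.2095]
eef_rot: [-0.013, 3.141, 0.0]
wrist_force: [0.6, 0.0, -1.9]
grip_width: 0.26
grip_force: 58.9
```

{"op": "step_arm", "data": {
  "motion": [
    [-0.1,0,0,0],
    [-0.2,0,0,0],
    [-0.3,0,0,0],
    [-0.4,0,0,0],
    [-0.5,0,0,0],
    [-0.5,0,0,0]
  ]
}}

```text
t: 42.02
position: [0.619, -0.2161, 0.2096]
eef_rot: [-0.013, 3.141, 0.0]
wrist_force: [0.9, -0.3, 0.2]
grip_width: 0.257
grip_force: 58.9
```

{"op": "step_arm", "data": {
  "motion": [
    [-0.08,0,0,0],
    [-0.16,0,0,0],
    [-0.24,0,0,0],
    [-0.32,0,0,0],
    [-0.32,0,0,0]
  ]
}}

```text
t: 42.43
position: [0.6315, -0.2159, 0.2096]
eef_rot: [-0.013, 3.141, 0.0]
wrist_force: [-0.4, -0.3, -0.3]
grip_width: 0.264
grip_force: 58.9
```

{"op": "step_arm", "data": {
  "motion": [
    [-0.06,0,0,0],
    [-0.12,0,0,0],
    [-0.18,0,0,0],
    [-0.24,0,0,0],
    [-0.24,0,0,0]
  ]
}}

```text
t: 42.85
position: [0.6362, -0.2158, 0.2092]
eef_rot: [0.013, -3.132, -0.001]
wrist_force: [-10.7, -0.4, 2.8]
grip_width: 0.259
grip_force: 59.4
```

{"op": "step_arm", "data": {
  "motion": [
    [-0.06,0,0,0],
    [-0.12,0,0,0],
    [-0.18,0,0,0],
    [-0.24,0,0,0],
    [-0.24,0,0,0]
  ]
}}

```text
t: 43.27
position: [0.6371, -0.2162, 0.2085]
eef_rot: [0.011, -3.113, -0.002]
wrist_force: [-26.6, -1.9, 8.5]
grip_width: 0.26
grip_force: 60.0
```

{"op": "step_arm", "data": {
  "motion": [
    [0,0,0,0],
    [0,0,0,0],
    [0,0,0,0],
    [0,0,0,0],
    [0.2,0,0,0],
    [0.4,0,0,0]
  ],
  "gripper": 48
}}

```text
t: 43.77
position: [0.6353, -0.2157, 0.2099]
eef_rot: [-0.013, 3.138, 0.0]
wrist_force: [-0.4, -0.1, 0.8]
grip_width: 0.564
grip_force: 0.0
```

{"op": "step_arm", "data": {
  "motion": [
    [0.3,0,-0.3,0],
    [0.6,0,-0.7,0],
    [1,0,-0.9,0],
    [1.6,0,-0.9,0],
    [1.8,0,-0.5,0],
    [1.8,0,0.18,0],
    [1.8,0,0.18,0],
    [1.8,0,0.18,0]
  ],
  "gripper": 0
}}

```text
t: 44.43
position: [0.5613, -0.2163, 0.2035]
eef_rot: [-0.012, 3.141, 0.001]
wrist_force: [1.3, 0.1, 1.4]
grip_width: 0.005
grip_force: 0.0
```

{"op": "step_arm", "data": {
  "motion": [
    [0,0,0,0],
    [0,0,0,0]
  ]
}}

```text
t: 44.6
position: [0.5633, -0.217, 0.2046]
eef_rot: [-0.013, 3.138, -0.002]
wrist_force: [-0.1, 0.3, 0.3]
grip_width: -0.004
grip_force: 0.0
```

{"op": "step_arm", "data": {
  "motion": [
    [-0.15,0,0.08,0],
    [-0.3,0,0.08,0],
    [-0.45,0,0.08,0],
    [-0.6,0,0.08,0],
    [-0.75,0,0.08,0],
    [-0.9,0,0.08,0],
    [-1,0,0.08,0],
    [-1,0,0.08,0]
  ]
}}

```text
t: 45.27
position: [0.6031, -0.2161, 0.199]
eef_rot: [-0.013, 3.141, 0.0]
wrist_force: [-0.4, -1.0, 0.8]
grip_width: -0.003
grip_force: 0.0
```

{"op": "step_arm", "data": {
  "motion": [
    [-0.06,0,0,0],
    [-0.12,0,0,0],
    [-0.18,0,0,0],
    [-0.24,0,0,0],
    [-0.24,0,0,0]
  ]
}}

```text
t: 45.68
position: [0.6103, -0.216, 0.1989]
eef_rot: [0.013, -3.138, -0.001]
wrist_force: [-3.2, 0.2, 0.8]
grip_width: -0.003
grip_force: 1.9
```

{"op": "step_arm", "data": {
  "motion": [
    [-0.06,0,0,0],
    [-0.12,0,0,0],
    [-0.18,0,0,0],
    [-0.24,0,0,0],
    [-0.24,0,0,0]
  ]
}}

```text
t: 46.1
position: [0.6108, -0.2158, 0.1979]
eef_rot: [0.012, -3.118, -0.003]
wrist_force: [-22.3, -1.0, 6.4]
grip_width: -0.0
grip_force: 10.8
```

{"op": "step_arm", "data": {
  "motion": [
    [0.5,0,0,0],
    [1.2,0,-0.6,0],
    [1.8,0.2,-1.5,0],
    [2,0.8,-2.4,0],
    [2.2,1.7,-2.8,0],
    [2.4,2.6,-2.8,0],
    [2.5,3.6,-2.8,0],
    [2.6,4.6,-2.8,0]
  ],
  "gripper": 60
}}

```text
t: 46.77
position: [0.5159, -0.0315, 0.3126]
eef_rot: [-0.01, 3.137, 0.0]
wrist_force: [0.2, -0.2, -0.5]
grip_width: 0.702
grip_force: 0.0
```

{"op": "step_arm", "data": {
  "motion": [
    [0.1,1,0,0],
    [0.2,2,0,0],
    [0.3,3,0,0],
    [0.4,4,0,0],
    [0.5,5,0,0],
    [0.6,6,0,0],
    [0.7,7,0,0],
    [0.7,8,0,0]
  ]
}}

```text
t: 47.43
position: [0.4844, 0.2893, 0.312]
eef_rot: [-0.013, 3.14, 0.002]
wrist_force: [1.1, -1.3, 0.6]
grip_width: 0.702
grip_force: 0.0
```

{"op": "step_arm", "data": {
  "motion": [
    [0,0.5,0,0],
    [0,1,0,0],
    [0,1,0,0],
    [0,1,0,0],
    [0,1,0,0]
  ]
}}

```text
t: 47.85
position: [0.4849, 0.3264, 0.3114]
eef_rot: [-0.013, 3.141, -0.0]
wrist_force: [0.0, -0.7, 0.4]
grip_width: 0.702
grip_force: 0.0
```

```bash
cat >> h.py <<'E'
def rects(sh,m,z,amin=100):
    for c in blobs(m,amin):
        r=cv2.minAreaRect(c);q=cast(sh,cv2.boxPoints(r),z)[:,:2];a,b=q[1]-q[0],q[2]-q[1]
        if np.hypot(*a)<np.hypot(*b):a,b=b,a
        if a[1]<0:a=-a
        print(np.round(q.mean(0),4),"len",np.round([np.hypot(*a),np.hypot(*b)],4),"ang",round(np.arctan2(a[1],a[0]),3),"ends",np.round([q.mean(0)-a/2,q.mean(0)+a/2],3).tolist())
E
python3 - <<'E'
from h import *
s=get_state();print(s["t"],s["position"],tyaw(),s["joint_positions"][5])
w=shot("wrist");t=shot("top");sc=shot("scene")
h=cv2.cvtColor(w[0],cv2.COLOR_BGR2HSV);p=proj(w,[[.38,.38,.02]])[0].astype(int);print(p,h[p[1],p[0]])
H,S,V=cv2.split(h)
print("wrist brass");rects(w,((H>=22)&(H<=33)&(S>110)&(V>90)).astype(np.uint8)*255,.02,300)
for n,v in(("top",t),):
    h=cv2.cvtColor(v[0],cv2.COLOR_BGR2HSV);H,S,V=cv2.split(h)
    print("brass top");rects(v,((H>=22)&(H<=33)&(S>110)&(V>90)).astype(np.uint8)*255,.02,120)
np.savez("w12",*w)
o=np.zeros((600,800,3),np.uint8)
o[:400,:400]=cv2.resize(sc[0][150:250,305:405],(400,400),interpolation=cv2.INTER_CUBIC)
o[:400,400:]=cv2.resize(sc[0][120:230,120:260],(400,400))[:,:]
o[400:600,:400]=cv2.resize(t[0][110:185,200:350],(400,200),interpolation=cv2.INTER_CUBIC)
o[400:600,400:]=cv2.resize(t[0][160:260,100:300],(400,200));cv2.imwrite("pics/v12.png",o)
E
```

```text
47.85 [0.48491397 0.32641913 0.31138483] 0.008040210378735412 -1.1050612998144365
[288  90] [110  13 176]
wrist brass
[0.3489 0.376 ] len [0.1802 0.0193] ang 1.7 ends [[0.361, 0.287], [0.337, 0.465]]
brass top
[0.343  0.4112] len [0.1255 0.0241] ang 1.703 ends [[0.351, 0.349], [0.335, 0.473]]
[ 0.4151 -0.4203] len [0.0669 0.0393] ang 1.08 ends [[0.399, -0.45], [0.431, -0.391]]
```

View pics/v12.png

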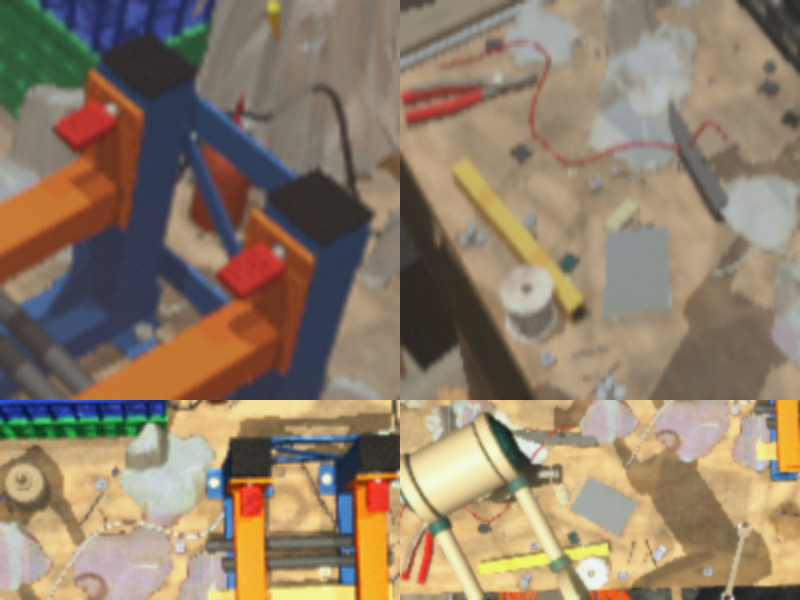

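Both pins are through, with a small light spot at each hole at (110,108) and (277,252), so I'll check their depth from above. The brass bar has been knocked about 3 cm towards the robot.

{"op": "step_arm", "data": {
  "motion": [
    [-0.2,-1,-0.5,0],
    [-0.5,-2,-1.2,0],
    [-1,-3,-1.2,0],
    [-1.5,-4,-1.2,0],
    [-2,-5,-1.2,0],
    [-2.5,-6,-1.2,0],
    [-3,-7,-1.2,0],
    [-3.5,-8,-1.2,0]
  ]
}}

```text
t: 48.67
position: [0.6145, 0.0307, 0.3599]
eef_rot: [-0.01, 3.14, 0.0]
wrist_force: [0.1, 0.6, 0.8]
grip_width: 0.701
grip_force: 0.0
```

{"op": "step_arm", "data": {
  "motion": [
    [-0.6,-1,0,0],
    [-1.2,-2,0,0],
    [-1.8,-3,0,0],
    [-2.2,-3.6,0,0],
    [-2.3,-3.6,0,0],
    [-2.3,-3.6,0,0],
    [-2.3,-3.6,0,0],
    [-2.3,-3.6,0,0]
  ]
}}

```text
t: 49.33
position: [0.7066, -0.1088, 0.3598]
eef_rot: [0.013, -3.142, -0.001]
wrist_force: [-0.6, 0.2, 0.3]
grip_width: 0.697
grip_force: 0.0
```

Run:
```python
from h import *
s=get_state();print(s["t"],s["position"],tyaw())
w=shot("wrist");np.savez("w13",*w);h=cv2.cvtColor(w[0],cv2.COLOR_BGR2HSV)
for n,y,xf in(("L",-.0667,.6645),("R",-.2165,.666)):
    print(n)
    for x in np.arange(xf-.052,xf+.012,.003):
        u=proj(w,[[x,y,.221]])[0];v=proj(w,[[x,y,.221]])[0];p=np.round(u).astype(int)
        print(round(x-xf,3),p,h[p[1],p[0]],h[p[1],p[0]-8],h[p[1],p[0]+8])
```

```text
49.3333 [ 0.70659161 -0.10881098  0.35984551] 0.008497025027848196
L
-0.052 [297  90] [ 16 143 236] [ 10 167 199] [ 15  17 154]
-0.049 [296  93] [ 16 145 236] [ 10 168 199] [ 16  18 158]
-0.046 [296  97] [ 16 147 229] [ 11 166 197] [  7  56 123]
-0.043 [296 100] [  2 157 214] [  2 163 172] [  2 154 235]
-0.04 [296 103] [  2 156 204] [  2 163 153] [  2 157 217]
-0.037 [296 106] [  2 147 234] [  2 165 178] [  3 149 235]
-0.034 [296 109] [  2 153 218] [  2 165 158] [  2 154 225]
-0.031 [295 112] [  3 148 235] [  2 165 176] [  3 146 229]
-0.028 [295 115] [  2 154 218] [  2 163 158] [  2 156 218]
-0.025 [295 118] [  2 161 185] [  2 166 171] [  3 147 229]
-0.022 [295 122] [  2 159 146] [  2 163 152] [  1 160 204]
-0.019 [295 125] [  2 163 177] [  2 167 177] [  2 154 235]
-0.016 [295 128] [  2 164 177] [  1 164 177] [  2 153 235]
-0.013 [295 131] [  1 165 173] [  2 168 172] [  2 158 231]
-0.01 [294 133] [  3 112 152] [  3 168 143] [  2 168 190]
-0.007 [294 136] [ 10  74 168] [  9 168 159] [ 12 166 187]
-0.004 [294 139] [ 10 171 198] [ 10 169 198] [ 16 146 237]
-0.001 [294 142] [  9  51 171]
[... 800 characters left out ...]
6 134 206] [  3 160 236]
-0.022 [149 122] [  2 173 215] [  5 142 215] [  2 170 213]
-0.019 [149 125] [  3 163 236] [  7 132 230] [  3 160 235]
-0.016 [149 128] [  3 165 235] [  6 111 225] [  3 160 235]
-0.013 [150 131] [  3 166 236] [  3 141 230] [  2 161 236]
-0.01 [150 134] [  5  85 197] [  1  27 197] [  3 156 181]
-0.007 [150 137] [ 11  97 218] [ 13 173 205] [ 13 154 213]
-0.004 [150 140] [ 16 164 237] [ 16 163 238] [ 16 164 237]
-0.001 [151 143] [ 11  42 165] [174  73 116] [169  65 110]
0.002 [151 145] [158  34  89] [153  36  84] [150  44  82]
0.005 [151 148] [ 5 66 93] [ 8 71 94] [ 8 68 94]
0.008 [152 151] [ 4 63 93] [ 9 71 93] [ 7 59 91]
0.011 [152 154] [ 6 57 89] [ 9 67 91] [ 8 57 89]
```

The pins stop hard at 25 N or more, with tips about 42–44 mm behind the face, so they are accepted as home. Now the brass bar.

{"op": "step_arm", "data": {
  "motion": [
    [0.5,1,0,0],
    [1,2,0,0],
    [1.5,3,0,0],
    [2,4,0,0],
    [2.5,5,0,0],
    [3,6,0,0],
    [3.5,7,0,0],
    [4,8,0,0]
  ]
}}

```text
t: 50.05
position: [0.5531, 0.1899, 0.3606]
eef_rot: [-0.016, 3.14, 0.001]
wrist_force: [0.8, 1.0, 0.8]
grip_width: 0.705
grip_force: 0.0
```

{"op": "step_arm", "data": {
  "motion": [
    [0.5,1,0,0],
    [1,2,0,0],
    [1.5,3,0,0],
    [1.8,3.8,0,0],
    [1.8,3.8,0,0],
    [1.8,3.8,0,0],
    [1.8,3.8,0,0]
  ]
}}

```text
t: 50.63
position: [0.4816, 0.3389, 0.36]
eef_rot: [-0.016, 3.14, -0.001]
wrist_force: [-0.8, -0.3, -0.5]
grip_width: 0.705
grip_force: 0.0
```

Run:
```python
from h import *
s=get_state();print(s["t"],s["position"],tyaw(),s["joint_positions"][5])
w=shot("wrist");np.savez("w14",*w)
H,S,V=cv2.split(cv2.cvtColor(w[0],cv2.COLOR_BGR2HSV))
p=proj(w,[[.349,.376,.02]])[0].astype(int);print(p,H[p[1],p[0]],S[p[1],p[0]],V[p[1],p[0]])
m=((H>=20)&(H<=34)&(S>90)&(V>80)).astype(np.uint8)*255
rects(w,m,.02,200)
d=((S<60)&(V>40)&(V<125)).astype(np.uint8)*255
print("dark");rects(w,d,.02,250)
```

```text
50.6333 [0.48161909 0.33891217 0.36001799] 0.01028858059976202 -1.0854587167849992
[276  74] 32 102 212
[0.3515 0.3558] len [0.2291 0.0223] ang 1.699 ends [[0.366, 0.242], [0.337, 0.469]]
dark
[0.8438 0.6202] len [0.6455 0.2896] ang 1.215 ends [[0.731, 0.318], [0.956, 0.923]]
[0.2737 0.2878] len [0.5651 0.0636] ang 1.581 ends [[0.277, 0.005], [0.271, 0.57]]
[0.4391 0.6063] len [0.4087 0.109 ] ang 3.123 ends [[0.643, 0.602], [0.235, 0.61]]
[0.7027 0.195 ] len [0.1466 0.076 ] ang 2.409 ends [[0.757, 0.146], [0.648, 0.244]]
[0.5919 0.7843] len [0.1242 0.0944] ang 3.094 ends [[0.654, 0.781], [0.53, 0.787]]
[ 0.594  -0.0767] len [0.1365 0.0954] ang 1.294 ends [[0.575, -0.142], [0.613, -0.011]]
[0.8361 0.0593] len [0.0937 0.0797] ang 1.899 ends [[0.851, 0.015], [0.821, 0.104]]
[0.3874 0.7437] len [0.092 0.048] ang 3.065 ends [[0.433, 0.74], [0.342, 0.747]]
[ 0.2544 -0.0374] len [0.0451 0.0181] ang 1.581 ends [[0.255, -0.06], [0.254, -0.015]]
```

{"op": "step_arm", "data": {
  "motion": [
    [0.5,0.06,0,0.12],
    [1,0.12,0.5,0.24],
    [1.5,0.2,1,0.36],
    [2,0.3,1.5,0.48],
    [2.5,0.4,2,0.6],
    [3,0.46,2.5,0.72],
    [3.25,0.46,3,0.84],
    [3.25,0.46,3.5,0.96]
  ]
}}

```text
t: 51.35
position: [0.3509, 0.3545, 0.2189]
eef_rot: [-1.449, -2.787, 0.001]
wrist_force: [-0.5, 0.6, -0.2]
grip_width: 0.703
grip_force: 0.0
```

{"op": "step_arm", "data": {
  "motion": [
    [0,0,0.5,0.12],
    [0,0,1,0.24],
    [0,0,1.5,0.36],
    [0,0,2,0.49],
    [0,0,2.5,0.49],
    [0,0,3,0.49],
    [0,0,3,0.49],
    [0,0,3,0.49]
  ]
}}

```text
t: 52.02
position: [0.3529, 0.3547, 0.099]
eef_rot: [-2.076, -2.358, 0.003]
wrist_force: [-0.7, -0.6, -0.0]
grip_width: 0.701
grip_force: 0.0
```

Run:
```python
from h import *
s=get_state();Rt=R.from_rotvec(s["eef_rot"]).as_matrix();print(s["t"],s["position"],"toolx ang",np.arctan2(Rt[1,0],Rt[0,0]),"q6",s["joint_positions"][5])
w=shot("wrist")
H,S,V=cv2.split(cv2.cvtColor(w[0],cv2.COLOR_BGR2HSV))
rects(w,((H>=20)&(H<=34)&(S>90)&(V>80)).astype(np.uint8)*255,.02,300)
print(delta(*(np.array([.3515,.3558])-s["position"][:2])))
```

```text
52.0167 [0.352898   0.35471616 0.09896066] toolx ang 1.6976926017292724 q6 0.5222972583974435
[0.3436 0.4064] len [0.1258 0.0188] ang 1.707 ends [[0.352, 0.344], [0.335, 0.469]]
[0.3607 0.2823] len [0.0741 0.0202] ang 1.727 ends [[0.366, 0.246], [0.355, 0.319]]
[ 0.031 -0.031 -0.   ]
```

{"op": "step_arm", "data": {
  "motion": [
    [0.04,-0.02,0.7,0],
    [0.04,-0.02,1.4,0],
    [0.04,-0.02,2,0],
    [0.04,-0.02,2.3,0],
    [0.04,-0.02,2.4,0],
    [0.04,-0.02,2.4,0],
    [0.04,-0.02,2.4,0]
  ]
}}

```text
t: 52.65
position: [0.3529, 0.3584, 0.0047]
eef_rot: [2.074, 2.359, 0.005]
wrist_force: [-0.0, -0.2, 0.9]
grip_width: 0.703
grip_force: 0.0
```

{"op": "step_arm", "data": {
  "motion": [
    [0,0,0,0],
    [0,0,0,0],
    [0,0,0,0],
    [0,0,0,0],
    [0,0,0,0],
    [0,0,0,0],
    [0,0,0,0],
    [0,0,0,0]
  ],
  "gripper": 5
}}

```text
t: 53.32
position: [0.3519, 0.358, 0.0044]
eef_rot: [2.074, 2.36, 0.002]
wrist_force: [-0.4, -0.4, 6.4]
grip_width: 0.218
grip_force: 60.8
```

{"op": "step_arm", "data": {
  "motion": [
    [0,0,-0.5,0],
    [0,0,-1.4,0],
    [0,0,-2.4,0],
    [0,0,-3.4,0],
    [0,0,-4.4,0],
    [0,0,-5.4,0],
    [0,0,-6,0],
    [0,0,-6,0]
  ]
}}

```text
t: 53.98
position: [0.3541, 0.3596, 0.2494]
eef_rot: [2.072, 2.358, 0.019]
wrist_force: [1.6, 1.5, -2.5]
grip_width: 0.218
grip_force: 59.9
```

Run:
```python
from h import *
s=get_state();Rt=R.from_rotvec(s["eef_rot"]).as_matrix();a=np.arctan2(Rt[1,0],Rt[0,0]);print(s["t"],s["position"],"toolx ang",a,"q6",s["joint_positions"][5])
f=lambda x:(.665+x-.0105*0, -.1415+x*.0105)
for x in(-.128,-.068):
    g=f(x);print(x,g,delta(*(np.array(g)-s["position"][:2])),"turn",a-1.5813)
```

```text
53.9833 [0.35405287 0.35962914 0.24944984] toolx ang 1.6998593163948148 q6 0.5261739123593961
-0.128 (0.537, -0.142844) [-13.046   2.92   -0.051] turn 0.11855931639481487
-0.068 (0.597, -0.14221399999999998) [-13.223   4.409  -0.036] turn 0.11855931639481487
```

{"op": "step_arm", "data": {
  "motion": [
    [-0.9,0.3,0,0],
    [-1.8,0.6,0,0],
    [-2.8,0.9,0,0],
    [-3.7,1.2,0,0],
    [-4.7,1.5,0,0],
    [-5.6,1.8,0,0],
    [-6.6,2.2,0,0],
    [-7.5,2.5,0,0]
  ]
}}

```text
t: 54.65
position: [0.4889, 0.071, 0.2415]
eef_rot: [-2.073, -2.358, 0.003]
wrist_force: [1.5, 0.6, -2.5]
grip_width: 0.217
grip_force: 59.8
```

{"op": "step_arm", "data": {
  "motion": [
    [-0.9,0.3,0,0.02],
    [-1.8,0.6,0,0.04],
    [-2.8,0.9,0,0.06],
    [-3.7,1.2,0,0.08],
    [-4.7,1.5,0,0.1],
    [-5.3,1.8,0,0.118],
    [-5.7,1.9,0,0.118],
    [-5.7,1.9,0,0.118]
  ]
}}

```text
t: 55.32
position: [0.5944, -0.1466, 0.2407]
eef_rot: [-2.211, -2.229, 0.004]
wrist_force: [-0.3, 0.6, -3.0]
grip_width: 0.214
grip_force: 59.8
```

{"op": "step_arm", "data": {
  "motion": [
    [0,0,0.2,0],
    [0,0,0.4,0],
    [0,0,0.4,0],
    [0,0,0.4,0]
  ]
}}

```text
t: 55.65
position: [0.5927, -0.1416, 0.2262]
eef_rot: [-2.205, -2.233, 0.001]
wrist_force: [0.9, 0.5, -2.4]
grip_width: 0.216
grip_force: 59.8
```

Run:
```python
from h import *
s=get_state();Rt=R.from_rotvec(s["eef_rot"]).as_matrix();a=np.arctan2(Rt[1,0],Rt[0,0]);print(s["t"],s["position"],"toolx ang",a,"q6",s["joint_positions"][5],s["grip_width"])
print(delta(*(np.array([.597,-.142])-s["position"][:2])),"turn",a-1.5813)
w=shot("wrist");H,S,V=cv2.split(cv2.cvtColor(w[0],cv2.COLOR_BGR2HSV))
rects(w,((H>=20)&(H<=34)&(S>90)&(V>80)).astype(np.uint8)*255,s["position"][2]+.0156,300)
```

```text
55.65 [ 0.59270958 -0.14157331  0.22617422] toolx ang 1.5833916657059197 q6 -0.3615480138043475 0.21636483411064755
[-0.012  0.107 -0.   ] turn 0.0020916657059197874
[ 0.5914 -0.0622] len [0.0642 0.0183] ang 1.606 ends [[0.593, -0.094], [0.59, -0.03]]
[ 0.5921 -0.1206] len [0.022 0.019] ang 1.603 ends [[0.592, -0.132], [0.592, -0.11]]
[ 0.5921 -0.1755] len [0.0226 0.0179] ang 1.598 ends [[0.592, -0.187], [0.592, -0.164]]
```

{"op": "step_arm", "data": {
  "motion": [
    [0.04,0,0.4,0],
    [0.04,0,0.8,0],
    [0.04,0,1.2,0],
    [0.04,0,1.35,0],
    [0.04,0,1.35,0],
    [0.04,0,1.35,0]
  ]
}}

```text
t: 56.2
position: [0.5942, -0.1414, 0.1738]
eef_rot: [2.208, 2.234, 0.001]
wrist_force: [0.1, 0.0, -3.3]
grip_width: 0.217
grip_force: 59.7
```

{"op": "step_arm", "data": {
  "motion": [
    [0,0,0.06,0],
    [0,0,0.12,0],
    [0,0,0.16,0],
    [0,0,0.16,0]
  ]
}}

```text
t: 56.53
position: [0.594, -0.1418, 0.1669]
eef_rot: [2.209, 2.233, 0.0]
wrist_force: [-0.4, 1.0, -3.2]
grip_width: 0.218
grip_force: 59.7
```

{"op": "step_arm", "data": {
  "motion": [
    [0,0,0.03,0],
    [0,0,0.06,0],
    [0,0,0.09,0],
    [0,0,0.09,0]
  ]
}}

```text
t: 56.87
position: [0.5941, -0.1418, 0.1639]
eef_rot: [2.209, 2.233, 0.0]
wrist_force: [-1.3, -0.6, 0.4]
grip_width: 0.217
grip_force: 60.2
```

{"op": "step_arm", "data": {
  "motion": [
    [0,0,0,0],
    [0,0,0,0],
    [0,0,0,0],
    [0,0,0,0]
  ],
  "gripper": 38
}}

```text
t: 57.2
position: [0.5942, -0.1418, 0.1635]
eef_rot: [2.209, 2.233, 0.001]
wrist_force: [-0.4, -0.4, 0.0]
grip_width: 0.448
grip_force: 0.0
```

{"op": "step_arm", "data": {
  "motion": [
    [0,0,-0.4,0],
    [0,0,-1,0],
    [0,0,-1.8,0],
    [0,0,-2.8,0],
    [0,0,-3.6,0],
    [0.5,0,-4,0],
    [1.3,0,-4,0],
    [2.2,0,-4,0]
  ]
}}

```text
t: 57.87
position: [0.5939, -0.0544, 0.3252]
eef_rot: [2.21, 2.227, 0.003]
wrist_force: [-0.5, 0.5, -0.7]
grip_width: 0.444
grip_force: 0.0
```

{"op": "step_arm", "data": {
  "motion": [
    [1,-0.1,0,0],
    [2,-0.2,0,0],
    [3,-0.3,0,0],
    [4,-0.4,0,0],
    [5,-0.5,0,0],
    [6,-0.6,0,0],
    [7,-0.7,0,0],
    [7.5,-0.8,0,0]
  ]
}}

```text
t: 58.53
position: [0.5569, 0.2505, 0.3232]
eef_rot: [-2.204, -2.236, -0.003]
wrist_force: [0.3, 0.1, 0.3]
grip_width: 0.446
grip_force: 0.0
```

{"op": "step_arm", "data": {
  "motion": [
    [0,0,0,0],
    [0,0,0,0],
    [0,0,0,0]
  ],
  "gripper": 60
}}

```text
t: 58.78
position: [0.5579, 0.2452, 0.3233]
eef_rot: [2.209, 2.233, -0.001]
wrist_force: [-0.1, 0.2, -0.3]
grip_width: 0.7
grip_force: 0.0
```

Run:
```python
from h import *
s=get_state();Rt=R.from_rotvec(s["eef_rot"]).as_matrix();a=np.arctan2(Rt[1,0],Rt[0,0]);print(s["t"],s["position"],"toolx ang",a)
w=shot("wrist");np.savez("w15",*w);h=cv2.cvtColor(w[0],cv2.COLOR_BGR2HSV);H,S,V=cv2.split(h)
for p in proj(w,[[.558,.28,.02],[.562,.32,.02],[.566,.36,.02],[.569,.40,.02],[.572,.44,.02]]).astype(int):
    if 0<=p[0]<512 and 0<=p[1]<384: print(p,h[p[1],p[0]])
m=((S<60)&(V>40)&(V<130)).astype(np.uint8)*255
for c in blobs(m,150):
    q=cast(w,cv2.boxPoints(cv2.minAreaRect(c)),.02)[:,:2].mean(0)
    if abs(q[0]-.56)<.06 and .2<q[1]<.5: k=np.zeros_like(m);cv2.drawContours(k,[c],-1,255,-1);rects(w,k,.02)
t=shot("top");H,S,V=cv2.split(cv2.cvtColor(t[0],cv2.COLOR_BGR2HSV))
print("deck brass top");rects(t,((H>=22)&(H<=33)&(S>90)&(V>90)).astype(np.uint8)*255,.181,80)
```

```text
58.7833 [0.55792266 0.24516657 0.32326302] toolx ang 1.581584750673922
[253 136] [ 19  20 138]
[256 110] [ 20  17 138]
[259  84] [ 20  16 142]
[261  55] [ 30   8 159]
[264  25] [ 99  12 219]
deck brass top
[ 0.5914 -0.1423] len [0.2333 0.025 ] ang 1.592 ends [[0.594, -0.259], [0.589, -0.026]]
[ 0.5225 -0.1367] len [0.0999 0.03  ] ang 1.588 ends [[0.523, -0.187], [0.522, -0.087]]
[ 0.4175 -0.3769] len [0.0621 0.0357] ang 1.08 ends [[0.403, -0.404], [0.432, -0.35]]
[ 0.7579 -0.0943] len [0.0985 0.0261] ang 1.63 ends [[0.761, -0.143], [0.755, -0.045]]
[0.7566 0.8437] len [0.067  0.0245] ang 2.147 ends [[0.775, 0.816], [0.738, 0.872]]
[ 0.604  -0.3239] len [0.071  0.0192] ang 1.868 ends [[0.614, -0.358], [0.594, -0.29]]
[0.7958 0.7845] len [0.039  0.0311] ang 2.519 ends [[0.812, 0.773], [0.78, 0.796]]
```

Run:
```python
from h import *
z=np.load("w15.npz");w=[z[k] for k in z];h=cv2.cvtColor(w[0],cv2.COLOR_BGR2HSV);H,S,V=cv2.split(h)
P=[]
for v in range(40,170,5):
    u=np.arange(225,295);m=(S[v,225:295]<35)&(V[v,225:295]>110)&(V[v,225:295]<160)
    # run around centre
    c=np.flatnonzero(m&(abs(u-257)<14))
    if len(c)>5:
        a,b=u[c.min()],u[c.max()];q=cast(w,[((a+b)/2,v)],.02)[0];P.append((v,a,b,q[0],q[1]))
P=np.array(P);print(np.round(P,4))
g=P[(P[:,0]>75)&(P[:,2]-P[:,1]>9)];s=np.polyfit(g[:,4],g[:,3],1);print("dx/dy",s)
print([ (v,int(S[v,252]),int(V[v,252])) for v in range(136,172,2)])
```

```text
[[5.500e+01 2.610e+02 2.670e+02 5.722e-01 4.010e-01]
 [6.000e+01 2.600e+02 2.660e+02 5.708e-01 3.941e-01]
 [6.500e+01 2.590e+02 2.650e+02 5.694e-01 3.871e-01]
 [7.000e+01 2.550e+02 2.660e+02 5.672e-01 3.801e-01]
 [7.500e+01 2.540e+02 2.650e+02 5.658e-01 3.730e-01]
 [8.000e+01 2.540e+02 2.640e+02 5.651e-01 3.658e-01]
 [8.500e+01 2.530e+02 2.640e+02 5.645e-01 3.586e-01]
 [9.000e+01 2.530e+02 2.630e+02 5.638e-01 3.512e-01]
 [9.500e+01 2.460e+02 2.630e+02 5.584e-01 3.438e-01]
 [1.000e+02 2.520e+02 2.570e+02 5.585e-01 3.363e-01]
 [1.050e+02 2.510e+02 2.600e+02 5.602e-01 3.288e-01]
 [1.100e+02 2.510e+02 2.610e+02 5.611e-01 3.212e-01]
 [1.150e+02 2.500e+02 2.600e+02 5.595e-01 3.135e-01]
 [1.200e+02 2.500e+02 2.600e+02 5.596e-01 3.057e-01]
 [1.250e+02 2.490e+02 2.590e+02 5.581e-01 2.978e-01]
 [1.300e+02 2.490e+02 2.580e+02 5.574e-01 2.899e-01]
 [1.350e+02 2.480e+02 2.580e+02 5.566e-01 2.818e-01]
 [1.400e+02 2.480e+02 2.580e+02 5.567e-01 2.737e-01]
 [1.450e+02 2.470e+02 2.560e+02 5.543e-01 2.655e-01]]
dx/dy [0.08651834 0.53254811]
[(136, 18, 139), (138, 19, 137), (140, 20, 138), (142, 19, 147), (144, 18, 152), (146, 17, 152), (148, 21, 149), (150, 17, 185), (152, 14, 196), (154, 14, 196), (156, 8, 196), (158, 9, 195), (160, 11, 193), (162, 18, 196), (164, 32, 197), (166, 55, 200), (168, 58, 211), (170, 58, 215)]
```

{"op": "step_arm", "data": {
  "motion": [
    [0.8,0.05,0.5,0.03],
    [1.6,0.1,1,0.06],
    [2.4,0.16,1.6,0.09],
    [3.18,0.215,2.4,0.11],
    [3.18,0.215,3.3,0.11],
    [3.18,0.215,4.2,0.11],
    [3.18,0.215,5,0.11],
    [3.18,0.215,5.5,0.11]
  ]
}}

```text
t: 59.55
position: [0.5638, 0.3708, 0.0993]
eef_rot: [-2.33, -2.106, 0.009]
wrist_force: [-0.6, -0.4, -0.0]
grip_width: 0.702
grip_force: 0.0
```

{"op": "step_arm", "data": {
  "motion": [
    [0,0,0,0],
    [0,0,0,0],
    [0,0,0,0]
  ]
}}

```text
t: 59.8
position: [0.5667, 0.3729, 0.1051]
eef_rot: [2.33, 2.107, 0.005]
wrist_force: [-0.3, -0.4, 0.6]
grip_width: 0.701
grip_force: 0.0
```

Run:
```python
from h import *
s=get_state();Rt=R.from_rotvec(s["eef_rot"]).as_matrix();a=np.arctan2(Rt[1,0],Rt[0,0]);print(s["t"],s["position"],"toolx ang",a)
print(delta(*(np.array([.5651,.3724])-s["position"][:2])))
w=shot("wrist");h=cv2.cvtColor(w[0],cv2.COLOR_BGR2HSV);H,S,V=cv2.split(h)
for v in range(150,300,8):
    u=np.arange(200,312);m=(S[v,200:312]<40)&(V[v,200:312]<165);c=u[m]
    if len(c): print(v,c.min(),c.max(),len(c),np.round(cast(w,[(c.min(),v),(c.max(),v)],.02)[:,:2],4).tolist())
```

```text
59.8 [0.56673208 0.37292514 0.10514435] toolx ang 1.4703188634487507
[-0.017 -0.039 -0.   ]
150 206 276 18 [[0.5307, 0.4188], [0.5902, 0.4128]]
158 253 271 16 [[0.5699, 0.4079], [0.5853, 0.4063]]
166 249 269 21 [[0.5658, 0.4013], [0.583, 0.3996]]
174 238 263 26 [[0.5554, 0.3952], [0.5772, 0.393]]
182 231 262 32 [[0.5484, 0.3887], [0.5757, 0.3859]]
190 231 262 32 [[0.5475, 0.3814], [0.575, 0.3786]]
198 211 262 47 [[0.5287, 0.3758], [0.5743, 0.3711]]
206 200 262 36 [[0.5177, 0.3692], [0.5736, 0.3635]]
214 207 261 39 [[0.5228, 0.3609], [0.572, 0.3559]]
222 235 261 27 [[0.5473, 0.3504], [0.5712, 0.348]]
230 243 262 13 [[0.5538, 0.3417], [0.5714, 0.3399]]
238 243 262 14 [[0.5529, 0.3335], [0.5707, 0.3317]]
246 243 255 13 [[0.5519, 0.3252], [0.5633, 0.3241]]
254 243 258 16 [[0.551, 0.3168], [0.5653, 0.3153]]
262 243 261 19 [[0.55, 0.3081], [0.5674, 0.3063]]
270 243 290 37 [[0.549, 0.2993], [0.5948, 0.2946]]
278 243 310 62 [[0.548, 0.2904], [0.6139, 0.2836]]
286 244 311 62 [[0.548, 0.2811], [0.6145, 0.2742]]
294 244 311 62 [[0.5469, 0.2718], [0.6141, 0.2648]]
```

{"op": "step_arm", "data": {
  "motion": [
    [0,-0.04,0.7,0],
    [0,-0.04,1.4,0],
    [0,-0.04,2,0],
    [0,-0.04,2.4,0],
    [0,-0.04,2.55,0],
    [0,-0.04,2.55,0],
    [0,-0.04,2.55,0]
  ]
}}

```text
t: 60.43
position: [0.5648, 0.3739, 0.0031]
eef_rot: [2.328, 2.108, 0.005]
wrist_force: [0.9, -0.7, -0.5]
grip_width: 0.705
grip_force: 0.0
```

{"op": "step_arm", "data": {
  "motion": [
    [0,0,0,0],
    [0,0,0,0],
    [0,0,0,0],
    [0,0,0,0],
    [0,0,0,0],
    [0,0,0,0],
    [0,0,0,0],
    [0,0,0,0]
  ],
  "gripper": 5
}}

```text
t: 61.1
position: [0.5646, 0.3739, 0.003]
eef_rot: [2.328, 2.108, 0.005]
wrist_force: [0.5, -1.1, 7.0]
grip_width: 0.22
grip_force: 61.7
```

{"op": "step_arm", "data": {
  "motion": [
    [0,0,-0.5,0],
    [0,0,-1.4,0],
    [0,0,-2.4,0],
    [0,0,-3.4,0],
    [0,0,-4.4,0],
    [0,0,-5.4,0],
    [0,0,-6,0],
    [0,0,-6,0]
  ]
}}

```text
t: 61.77
position: [0.5658, 0.3748, 0.2484]
eef_rot: [2.326, 2.107, 0.019]
wrist_force: [1.7, 0.5, -1.6]
grip_width: 0.217
grip_force: 60.7
```

Run:
```python
from h import *
s=get_state();Rt=R.from_rotvec(s["eef_rot"]).as_matrix();a=np.arctan2(Rt[1,0],Rt[0,0]);print(s["t"],s["position"],"toolx ang",a,s["wrist_force"],s["wrist_torque"],s["grip_width"])
print("to deck",delta(*(np.array([.537,-.1428])-s["position"][:2])),"turn",a-1.5813)
w=shot("wrist");np.savez("w16",*w);h=cv2.cvtColor(w[0],cv2.COLOR_BGR2HSV);H,S,V=cv2.split(h)
zt=s["position"][2]+.0155
for x in np.arange(.02,.15,.006):
    P=s["position"]+Rt@[x,0,0];P[2]=zt;p=proj(w,[P])[0].astype(int)
    if 0<=p[1]<384: print(round(x,3),p,h[p[1],p[0]],end=";")
sc=shot("scene")
for x in(-.14,-.12,-.105,-.06,.06,.10,.11,.125,.14):
    P=s["position"]+Rt@[x,0,0];P[2]=zt;p=proj(sc,[P])[0].astype(int);print("sc",x,p,sc[0][p[1],p[0]])
```

```text
61.7667 [0.56581504 0.37475854 0.24838248] toolx ang 1.4718549914746848 [ 1.70642142  0.4688536  -1.62419803] [ 0.01521073 -0.06547815 -0.05844701] 0.21737258478482044
to deck [-12.947   0.562  -0.083] turn -0.10944500852531514
0.02 [254 218] [ 17  17 135];0.026 [254 207] [ 20  17 136];0.032 [254 196] [ 26  15 136];0.038 [254 185] [ 21  13 136];0.044 [254 173] [ 30  11 136];0.05 [254 161] [ 20  11 138];0.056 [254 148] [ 25  11 137];0.062 [254 135] [ 26  13 138];0.068 [254 122] [ 30  13 138];0.074 [254 109] [ 30   9 138];0.08 [254  95] [ 25  11 142];0.086 [254  80] [ 24   8 150];0.092 [254  66] [ 20  10 151];0.098 [254  50] [ 26  12 152];0.104 [254  35] [ 23  13 153];0.11 [254  19] [ 23  13 154];0.116 [254   2] [ 17  60 199];sc -0.14 [233 116] [103 119 131]
sc -0.12 [230 112] [86 89 90]
sc -0.105 [228 109] [100 102 104]
sc -0.06 [221 101] [69 72 73]
sc 0.06 [204  81] [40 42 43]
sc 0.1 [198  75] [93 96 96]
sc 0.11 [197  73] [72 74 73]
sc 0.125 [195  71] [73 76 78]
sc 0.14 [193  68] [163 164 159]
```

{"op": "step_arm", "data": {
  "motion": [
    [-0.9,0,0,0],
    [-1.8,0.1,0,0],
    [-2.8,0.1,0,0],
    [-3.7,0.2,0,0],
    [-4.7,0.2,0,0],
    [-5.6,0.3,0,0],
    [-6.6,0.3,0,0],
    [-7.5,0.3,0,0]
  ]
}}

```text
t: 62.53
position: [0.5432, 0.0715, 0.2378]
eef_rot: [-2.326, -2.106, 0.008]
wrist_force: [0.5, -0.4, -2.6]
grip_width: 0.22
grip_force: 60.5
```

{"op": "step_arm", "data": {
  "motion": [
    [-0.9,0,0,-0.02],
    [-1.8,0.1,0,-0.04],
    [-2.8,0.1,0,-0.06],
    [-3.7,0.2,0,-0.08],
    [-4.6,0.2,0,-0.1],
    [-5.2,0.26,0,-0.109],
    [-5.45,0.26,0,-0.109],
    [-5.45,0.26,0,-0.109]
  ]
}}

```text
t: 63.2
position: [0.5328, -0.1461, 0.2383]
eef_rot: [-2.211, -2.225, 0.004]
wrist_force: [-0.2, 0.9, -2.4]
grip_width: 0.215
grip_force: 60.5
```

{"op": "step_arm", "data": {
  "motion": [
    [0,0,0.2,0],
    [0,0,0.4,0],
    [0,0,0.4,0],
    [0,0,0.4,0]
  ]
}}

```text
t: 63.53
position: [0.5337, -0.1425, 0.224]
eef_rot: [-2.206, -2.232, 0.001]
wrist_force: [0.1, 0.6, -3.0]
grip_width: 0.215
grip_force: 60.5
```

Run:
```python
from h import *
s=get_state();Rt=R.from_rotvec(s["eef_rot"]).as_matrix();a=np.arctan2(Rt[1,0],Rt[0,0]);print(s["t"],s["position"],"toolx ang",a)
print(delta(*(np.array([.538,-.1418])-s["position"][:2])),"turn",a-1.5813)
```

```text
63.5333 [ 0.53374403 -0.14253998  0.2239846 ] toolx ang 1.5826135146767102
[ 0.017  0.107 -0.   ] turn 0.001313514676710259
```

{"op": "step_arm", "data": {
  "motion": [
    [0.02,0.07,0.4,0],
    [0.02,0.07,0.8,0],
    [0.02,0.07,1.2,0],
    [0.02,0.07,1.4,0],
    [0.02,0.07,1.4,0],
    [0.02,0.07,1.4,0]
  ]
}}

```text
t: 64.03
position: [0.5374, -0.143, 0.1695]
eef_rot: [-2.209, -2.233, -0.0]
wrist_force: [1.4, -0.3, -2.7]
grip_width: 0.22
grip_force: 60.5
```

{"op": "step_arm", "data": {
  "motion": [
    [0,0,0.04,0],
    [0,0,0.08,0],
    [0,0,0.12,0],
    [0,0,0.12,0]
  ]
}}

```text
t: 64.37
position: [0.5373, -0.1436, 0.1647]
eef_rot: [2.21, 2.232, 0.0]
wrist_force: [-0.8, -0.2, -3.1]
grip_width: 0.216
grip_force: 60.5
```

{"op": "step_arm", "data": {
  "motion": [
    [0,0,0.03,0],
    [0,0,0.06,0],
    [0,0,0.1,0],
    [0,0,0.1,0]
  ]
}}

```text
t: 64.7
position: [0.5373, -0.1436, 0.1609]
eef_rot: [2.21, 2.232, 0.0]
wrist_force: [-0.7, -0.2, 0.2]
grip_width: 0.218
grip_force: 60.9
```

{"op": "step_arm", "data": {
  "motion": [
    [0,0,0,0],
    [0,0,0,0],
    [0,0,0,0],
    [0,0,0,0]
  ],
  "gripper": 36
}}

```text
t: 65.03
position: [0.5374, -0.1436, 0.1607]
eef_rot: [2.21, 2.232, 0.0]
wrist_force: [-0.1, 1.2, -0.5]
grip_width: 0.423
grip_force: 0.0
```

{"op": "step_arm", "data": {
  "motion": [
    [0,0,-0.4,0],
    [0,0,-1,0],
    [0,0,-1.8,0],
    [0,0,-2.8,0],
    [0,0,-3.8,0],
    [0.8,0,-4.6,0],
    [1.7,0,-5,0],
    [2.6,0,-5,0]
  ]
}}

```text
t: 65.7
position: [0.5381, -0.0394, 0.3656]
eef_rot: [2.207, 2.224, 0.009]
wrist_force: [1.0, 1.2, -0.1]
grip_width: 0.422
grip_force: 0.0
```

{"op": "step_arm", "data": {
  "motion": [
    [1,0,0,0],
    [2,-0.5,0,0],
    [3,-1,0,0],
    [4,-1.5,0,0],
    [5,-2,0,0],
    [6,-2.5,0,0],
    [6,-2.5,0,0],
    [6,-2.5,0,0]
  ]
}}

```text
t: 66.37
position: [0.4317, 0.2025, 0.3609]
eef_rot: [-2.203, -2.237, -0.002]
wrist_force: [0.6, 1.0, -0.4]
grip_width: 0.422
grip_force: 0.0
```

Run:
```python
from h import *
s=get_state();print(s["t"],s["position"])
t=shot("top");h=cv2.cvtColor(t[0],cv2.COLOR_BGR2HSV);H,S,V=cv2.split(h)
print("brass");rects(t,((H>=22)&(H<=33)&(S>90)&(V>90)).astype(np.uint8)*255,.181,100)
print("grey");m=((S<70)&(V>60)&(V<160)).astype(np.uint8)*255
for c in blobs(m,80):
    x,y,ww,hh=cv2.boundingRect(c)
    if 230<x and x+ww<420 and 120<y<215: k=np.zeros_like(m);cv2.drawContours(k,[c],-1,255,-1);rects(t,k,.179,50)
for x in(.537,.594):
    print([h[int(p[1]),int(p[0])].tolist() for p in proj(t,[[x,yy,.18] for yy in(-.25,-.2165,-.14,-.0665,-.035)])])
m=((((H<4)|(H>172))&(S>150)&(V>60))*255).astype(np.uint8)
for c in blobs(m,15):
    x,y,ww,hh=cv2.boundingRect(c)
    if 270<x<370 and 110<y<190: print("pin",(x,y,ww,hh),np.round(cast(t,[(x+ww/2-.5,y-.5),(x+ww/2-.5,y+hh-.5)],.221)[:,:2],4).tolist())
for n,P,z in(("jar",(.359,-.271),.096),("glue",(.674,.207),.12)):
    p=proj(t,[[*P,z]])[0].astype(int);print(n,p,h[p[1],p[0]])
```

```text
66.3667 [0.43169875 0.20249253 0.36093973]
brass
[ 0.5912 -0.1423] len [0.2335 0.0251] ang 1.59 ends [[0.593, -0.259], [0.589, -0.026]]
[ 0.4168 -0.3782] len [0.0593 0.0357] ang 1.08 ends [[0.403, -0.404], [0.431, -0.352]]
[ 0.5166 -0.1366] len [0.0995 0.0183] ang 1.588 ends [[0.517, -0.186], [0.516, -0.087]]
[0.7564 0.8441] len [0.0661 0.0245] ang 2.147 ends [[0.774, 0.816], [0.738, 0.872]]
grey
[ 0.5356 -0.1423] len [0.2298 0.0201] ang 1.59 ends [[0.538, -0.257], [0.533, -0.027]]
[[33, 19, 132], [34, 27, 133], [28, 24, 136], [27, 33, 139], [24, 35, 144]]
[[30, 163, 244], [30, 159, 246], [31, 157, 247], [31, 154, 247], [31, 154, 247]]
pin (290, 142, 9, 11) [[0.6536, -0.0662], [0.6192, -0.0652]]
pin (338, 141, 8, 10) [[0.6531, -0.2144], [0.6218, -0.2133]]
jar [355 232] [17 69 59]
glue [209 141] [ 33  61 226]
```

```bash
python3 -c "
from plant import finish_job;print(finish_job())"
```

```text
the job is handed in; nothing more can be done
None
```

The job is handed in at about 66 s: both arms hang home and are pinned, and the two loose bars I found (brass and steel, no aluminium) lie centred side by side on the deck. Each pin stopped solidly under a push of over 22 N, with its tip about 42–44 mm behind the face, but I could not rule out a gap of a few millimetres between grip and plate.

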